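# Refit the keyed swing arm to the leaning jig clamp

### The arm

A 7-joint arm with a two-finger parallel gripper is mounted at the origin on the work surface. World frame = base frame: x ahead of the robot, y to its left, z up, the work surface at z = 0. Lengths are in m, angles in rad, forces in N, time in s.
With the tool pointing down it reaches from about 0.425 to 0.975 m from the base axis. Payload 16.7 kg.
Tool frame: the origin (TCP) lies at the very end of the fingers, on their centre line; the grasp point (between the pads) lies 19 mm behind it; z points along the fingers, y is the direction in which the jaws open and shut (so a half turn about z gives the same grasp; the last joint's range is limited). The gripper opens to 85 mm and grips with 20 to 120 N. Pads are 22 mm wide; open, the fingers measure 114 mm over their backs; the gripper's body (76 mm by 85 mm) begins 54 mm behind the grasp point. The pads swing forward as they close: fully open they stand 13 mm farther back than shut.
Start: joints at [-1.482, 0.426, 0.074, 1.606, -0.034, 1.111, -0.067], TCP at [0.159, 0.656, 0.231] pointing down, gripper open.
Joint ranges: [-2.85, 2.85], [-0.5, 2.14], [-1.23, 1.37], [0.21, 2.46], [-1.02, 4.16], [0.16, 2.05], [-2.73, 2.73]. Speed limits (rad/s): [1.89, 1.89, 2.39, 2.39, 3.01, 3.01, 3.01].

### API

Orientations are given as a unit quaternion [x, y, z, w].
In Python, from station import arm gives the robot as it stands.
- The arm moves only by the shell command python3 -m pendant 'ROWS'. ROWS is JSON, a list of rows, each an object of numbers: "x", "y", "z": the shift along the tool's x, y, z in m; "wx", "wy", "wz": the turn, a rotation vector about the tool's x, y, z in degrees; "jaw": the closure, from 0 (fully open) to 1 (shut). In form: [{"x": .., "y": .., "z": .., "wx": .., "wy": .., "wz": .., "jaw": ..}, ...]. A call has exactly 8 rows; each row is the pose to reach, as a shift and turn from the pose commanded when the call began, along the tool's axes at that moment; what a row does not reach only later rows make up. A row lasts 1/10 s, in which the tool goes at most 50 mm and 8.59 degrees, less where a joint would pass 70% of its speed; a pose out of reach is approached as far as the arm can. A call with a gripper value outside its range is refused whole. The fingers move at their own pace and stop on an object; the grip force is fixed at half the most. Time passes only in rows, so rows that repeat a pose let the fingers close, or fill a call up. It gives the time, the measured TCP pose, the force and the opening at its end, in the units of the state.
- arm.read_state(): the state, without advancing time (a new reading comes with each control period).
- arm.camera(name): name is "side" or "top" or "wrist"; returns a dict with "color" (400x640x3 uint8, red, green, blue), "depth" (400x640 float32, m along the optical axis (not along the pixel's ray), 0 where there is no reading), "fx", "fy", "cx", "cy" (pixels), "rvec" (rotation vector, rad) and "tvec" (3), from world to camera coordinates, as OpenCV has them; the wrist camera has in their place "hand_eye" (4x4, takes a point from camera to tool coordinates, whose origin is the TCP and whose axes are the flange's). Camera axes: x right, y down, z forward; pixel columns grow to the right and rows downward; lengths in m; the calibration is good to about 2 mm. A picture is of the moment at which its call begins: read the wrist's pose just before it.
- arm.job_done(): hands the job in, once; it reports no verdict.
Trained networks look in a picture, given as the dict that the camera call returned (one of the last four; its "shot" number tells which), for a name from the list of things; names that differ only in an ending like _2 or _b are one class to them, and where a whole thing is asked for, a point or a joint stands for the part that bears it (a point fixed in the world has none). Each returns a list of dicts, best first, with "score" (0 to 1); they miss things now and then, are a little off and sometimes report something else, mostly with a low value. They report only what shows in the picture. A call takes as long as a camera call. They do not tell look-alikes from the thing itself.
- arm.boxes_of(thing, picture): "rect" ([left, top, width, height] in pixels, round what is visible of it).
- arm.trace(thing, picture): "pixels" (400x640 bool, what is visible of it) and "rect" ([left, top, width, height] in pixels, round what is visible of it).
The state is a dict: "t": time; "joint_positions": joint angles; "dq": joint speeds; "tau": joint torques, N m; "tool_pos": TCP position; "tcp_rot": TCP orientation; "ft_force": force on the tool from outside, world axes, zero at the start; "torque": the same for the moment, N m; "gripper_width": finger opening in m.
Only numpy, scipy, OpenCV 4.12 (cv2) and the standard library are available. Lean on these libraries where they do the work, as an engineer would, in place of code of your own. Each camera call takes 0.05 s, during which the arm holds its last target. There are 200 camera calls.

### The job

The swing arm of the leaning clamp was packed by mistake in the blue box with the clamp jaws. Open the box's lid wide and take the arm out, leaving both jaws in the box; then turn the arm so that its keyway meets the key of the clamp's leaning spindle, slide it fully home against the shoulder and let go. Leave the lid standing open and the other things on the plate where they are.

Things in the scene. Friction and masses are not known exactly. Their poses are not given: they have to be found in the camera images.
- jaw_box: blue sheet-steel latch box, fixed, 190 (x) by 270 (y) by 75 mm high; walls and floor 5 mm; its latches hang undone. Origin: centre of its underside; z up, x from the front (latches, lid bar) to the hinge side. Ribs 4 mm thick, up to 15 mm high, run along x at y = +-90 mm; a jaw lies outside each, the swing arm between them, flat on the floor, in any direction.
- lid (a joint): angle of the box's lid in rad: 0 shut, grows as it opens, stop at 1.75 (just past upright). Starts shut or ajar by up to 0.25. The hinge is stiff: the lid stays wherever it is left; lifting it at the bar takes up to about 8 N. Lid 194 by 274 mm, 6 mm thick.
- lid_hinge (a point): middle of the lid's hinge line, on the upper edge of the box's far wall. The hinge line is its y axis (the box's y). Axes turn with the lid; with the lid shut they are those of the box.
- lid_bar (a point): middle of the round bar by which the lid is lifted: 12 mm thick, 110 mm long along the box's y, on two posts 100 mm apart; its centre line is 38 mm above the lid's upper face and 16 mm in from the lid's front edge; with the lid shut it lies 178 mm in front of the hinge line and 44 mm above it. Axes turn with the lid.
- swing_arm_mid (a point): middle (half-way along and up) of the swing arm, a light-alloy clamp arm 140 mm long and 30 mm thick. x runs along it from hub to tip, z across its thickness (up as it lies). The round hub, 60 mm across, is centred at x = -40 mm; from x = -14 mm to the rounded tip at +70 mm it is a straight bar 30 mm wide. A hex screw head stands 10 mm above the bar's upper face at x = +55 mm.
- swing_arm_bore (a point): centre of the hub's through bore, half-way up (40 mm from the middle of the arm), axes as for the arm. The bore is 29 mm across, along z; its keyway is 13 mm wide, reaches 22 mm from the bore's centre and points along +x, towards the arm's tip.
- spindle_seat (a point): centre of the upper face of the spindle's shoulder, a 6 mm plate 44 mm across with a tongue 24 mm wide to 58 mm out, under where the arm will lie. z is the spindle's axis, leaning 0.55 rad (31.5 degrees) from vertical to the clamp's front; x points along the tongue and to the key. The fitted arm lies on the shoulder, bore centre 15 mm above it, pointing along x. It takes 1.5 N m to turn the spindle.
- spindle_top (a point): centre of the spindle's upper end, 37 mm above the shoulder; axes as for spindle_seat. Above the shoulder the shaft is 26 mm thick for 30 mm, then a cone to 19 mm thick at this end. The key is 10 mm wide, reaches 19.5 mm from the axis and stands from the shoulder to 29 mm above it (its outer corner bevelled over the last 4 mm).
- clamp: swing clamp on a grey leaning riser, fixed: base 170 (x) by 120 (y) mm, spindle top about 160 mm high. Origin: on the plate, 10 mm in front of the base's middle; the spindle leans towards -x; seen along the spindle, its key points up to 1.8 rad either side of the clamp's +x.
- jaw_a: a loose dark steel clamp jaw with a serrated face, 95 by 30 by 35 mm, lying in the box along its x at y = +110 mm. Origin: centre of its underside.
- jaw_b: the second such jaw, at y = -110 mm.
- hitch_pin: bystander: steel hitch pin with a bent handle, 130 by 50 by 20 mm, loose on the plate. Origin: on the plate under the middle of the pin; x along the pin.
- grab_handle: bystander: bent stainless grab handle lying flat, 80 by 240 by 30 mm, loose. Origin: on the plate at its middle; y along it.
- lamp_bracket: bystander: red angle bracket, 70 by 110 by 80 mm high, loose. Origin: on the plate at its middle.
- backing_tab: bystander: grey ceramic backing tab, 100 (x) by 40 by 10 mm, loose, beside the clamp. Origin: centre of its underside.
- brass_nut: bystander: brass hex nut, 60 mm across flats, 30 mm high, loose, beside the clamp. Origin: centre of its underside.
- locating_post: fixed upright jig post between the box and the clamp: foot 70 by 70 mm, head 56 by 50 mm at 122 to 134 mm, pin 18 mm thick up to 168 mm high. Origin: centre of its underside.
- swing_arm: the whole swing arm, same origin and axes as swing_arm_mid. About 0.4 to 0.65 kg, balanced near its middle.
Mind the look-alikes: they are no part of the job. What is shaped like the clamp but pink is not meant.

How it is judged:
On the way, in this order (a step that is already met when the one before it is completed fails the run):
1. the lid is open by more than 1.2 rad (value of joint lid above 1.2 rad), for 0.1 s.
2. the swing arm is lifted clear of the box, its middle more than 0.12 m above the plate (height (world z) of swing_arm_mid above 0.12 m), for 0.1 s.
3. the swing arm is on the spindle with its keyway over the key, down to within 4 mm of the shoulder (x of swing_arm_bore in the frame of spindle_seat between -0.004 and 0.004 m and y of swing_arm_bore in the frame of spindle_seat between -0.004 and 0.004 m and z of swing_arm_bore in the frame of spindle_seat between 0.01 and 0.0185 m and angle between the z axis of swing_arm_mid and the z axis of spindle_seat, either way round below 0.08 rad and x of swing_arm_mid in the frame of spindle_seat between 0.034 and 0.046 m and y of swing_arm_mid in the frame of spindle_seat between -0.012 and 0.012 m), for 0.1 s.
At the end, for the whole second after the job is handed in: The swing arm sits on the spindle, keyway over key and pointing the way the key points: bore centre within 4 mm of the spindle's axis, hub within about 4 mm of the shoulder, axes within 0.08 rad, at rest and released; both jaws lie on the floor of the box; the lid stands open (more than 1.2 rad) (all of step 3 and x of jaw_a in the frame of jaw_box between -0.09 and 0.09 m and y of jaw_a in the frame of jaw_box between -0.13 and 0.13 m and z of jaw_a in the frame of jaw_box between -0.01 and 0.03 m and x of jaw_b in the frame of jaw_box between -0.09 and 0.09 m and y of jaw_b in the frame of jaw_box between -0.13 and 0.13 m and z of jaw_b in the frame of jaw_box between -0.01 and 0.03 m and linear speed of swing_arm below 0.02 m/s and value of joint lid above 1.2 rad); the robot touches nothing.
It fails at once if the hitch pin is shifted by more than 30 mm (distance of hitch_pin from where it was at the start of the episode above 0.03 m).
It fails at once if the grab handle is shifted by more than 30 mm (distance of grab_handle from where it was at the start of the episode above 0.03 m).
It fails at once if the lamp bracket is shifted by more than 30 mm (distance of lamp_bracket from where it was at the start of the episode above 0.03 m).
It fails at once if the backing tab is shifted by more than 30 mm (distance of backing_tab from where it was at the start of the episode above 0.03 m).
It fails at once if the brass nut is shifted by more than 30 mm (distance of brass_nut from where it was at the start of the episode above 0.03 m).
It also fails if it takes over 56 s, if anything falls off the work surface, if the arm or the gripper's body presses on something with over 40 N, if the wrist force passes 120 N, or if a joint passes its speed limit or range.

## Working session

There is one attempt and no reset: what is moved stays moved. The work goes in short steps, Python scripts to look and compute and a shell command to move; the robot and the scene stay as the last step left them, time stands still between calls to the robot, and variables do not carry over. Pictures are saved under pics/ and viewed, about 8 in all and at most 12, crops included, and the job is handed in when it is done.

```bash
ls; mkdir -p pics
cat > h.py <<'E'
import numpy as np, cv2
from scipy.spatial.transform import Rotation as R
from station import arm
def pose():
    s=arm.read_state(); return np.array(s['tool_pos']), R.from_quat(s['tcp_rot']), s
def cam(n):
    p,r,s=pose(); c=arm.camera(n)
    if n=='wrist':
        H=np.array(c['hand_eye']); T=np.eye(4); T[:3,:3]=r.as_matrix(); T[:3,3]=p; M=T@H
    else:
        M=np.eye(4); Rm=cv2.Rodrigues(np.array(c['rvec']))[0]; M[:3,:3]=Rm.T; M[:3,3]=-Rm.T@np.array(c['tvec'])
    c['M']=M; return c
def pts(c):
    v,u=np.mgrid[:400,:640]; d=c['depth']
    P=np.stack([(u-c['cx'])/c['fx']*d,(v-c['cy'])/c['fy']*d,d],-1)@c['M'][:3,:3].T+c['M'][:3,3]
    P[d==0]=np.nan; return P
def proj(c,X):
    X=(np.asarray(X)-c['M'][:3,3])@c['M'][:3,:3]; return np.stack([X[...,0]/X[...,2]*c['fx']+c['cx'],X[...,1]/X[...,2]*c['fy']+c['cy']],-1)
def save(n,img): cv2.imwrite('pics/'+n,np.ascontiguousarray(img[...,::-1]))
E
python3 - <<'E'
from h import *
for n in('top','side'):
    c=cam(n); save(n+'.png',c['color']); P=pts(c); print(n,c['M'].round(3).tolist())
    for t in ['jaw_box','lid_bar','clamp','swing_arm','hitch_pin','grab_handle','lamp_bracket','backing_tab','brass_nut','locating_post']:
        for d in arm.trace(t,c)[:3]:
            q=P[d['pixels']]; print(t,round(d['score'],2),d['rect'],np.nanmedian(q,0).round(3),np.nanpercentile(q,2,0).round(3),np.nanpercentile(q,98,0).round(3))
print(pose()[1].as_matrix().round(3))
E
```

```text
pics
top [[-0.025, -0.978, 0.209, 0.28], [-1.0, 0.026, 0.001, 0.012], [-0.007, -0.209, -0.978, 1.297], [0.0, 0.0, 0.0, 1.0]]
jaw_box 0.82 [355.4, 172.2, 123.0, 94.2] [ 0.494 -0.22   0.094] [ 0.386 -0.36   0.031] [ 0.607 -0.087  0.146]
lid_bar 0.95 [358.6, 168.0, 119.3, 92.1] [ 0.496 -0.223  0.095] [ 0.393 -0.359  0.08 ] [ 0.603 -0.093  0.147]
clamp 0.71 [174.2, 282.9, 51.3, 67.1] [0.252 0.344 0.044] [0.169 0.3   0.008] [0.329 0.412 0.157]
clamp 0.7 [213.2, 200.6, 49.4, 67.9] [0.468 0.252 0.05 ] [0.398 0.203 0.008] [0.546 0.324 0.157]
clamp 0.61 [179.2, 204.7, 26.3, 25.7] [0.521 0.381 0.03 ] [ 0.492  0.352 -0.   ] [0.553 0.412 0.036]
hitch_pin 0.68 [318.1, 229.1, 22.0, 43.3] [ 0.435 -0.008  0.017] [ 0.363 -0.021  0.003] [0.485 0.027 0.023]
grab_handle 0.7 [229.4, 112.6, 80.2, 38.0] [0.793 0.171 0.021] [ 0.73   0.059 -0.002] [0.822 0.268 0.031]
lamp_bracket 0.86 [381.4, 111.7, 39.8, 32.2] [ 0.777 -0.207  0.007] [ 0.733 -0.259 -0.001] [ 0.801 -0.155  0.08 ]
backing_tab 0.88 [262.0, 222.2, 18.5, 36.3] [0.458 0.17  0.01 ] [0.41  0.151 0.003] [0.507 0.19  0.015]
backing_tab 0.56 [318.5, 22
[... 1624 characters left out ...]
9, 162.9, 47.3, 34.5] [0.789 0.166 0.018] [ 0.727  0.049 -0.003] [0.83  0.281 0.03 ]
backing_tab 0.62 [279.5, 194.8, 30.5, 17.1] [0.459 0.161 0.009] [ 0.409  0.145 -0.004] [0.507 0.19  0.014]
brass_nut 0.51 [349.3, 162.3, 46.3, 35.2] [0.789 0.157 0.019] [0.727 0.049 0.003] [0.817 0.267 0.03 ]
locating_post 0.72 [340.5, 183.6, 24.0, 40.3] [ 0.58  -0.023  0.096] [ 0.559 -0.034  0.009] [0.612 0.018 0.156]
locating_post 0.58 [278.3, 149.0, 20.0, 16.1] [0.473 0.256 0.14 ] [0.449 0.241 0.005] [0.55  0.46  0.158]
locating_post 0.23 [307.4, 222.0, 117.1, 79.9] [ 0.493 -0.244  0.096] [ 0.389 -0.366  0.026] [ 0.61  -0.093  0.147]
[[-0.972  0.236 -0.   ]
 [ 0.236  0.972 -0.   ]
 [ 0.    -0.    -1.   ]]
```

Run:
```python
import cv2
t=cv2.imread('pics/top.png')[100:360,150:500]; t=cv2.resize(t,None,fx=2.28,fy=2.28,interpolation=3); cv2.imwrite('pics/topc.png',t)
```

```text
(no output)
```

View pics/topc.png

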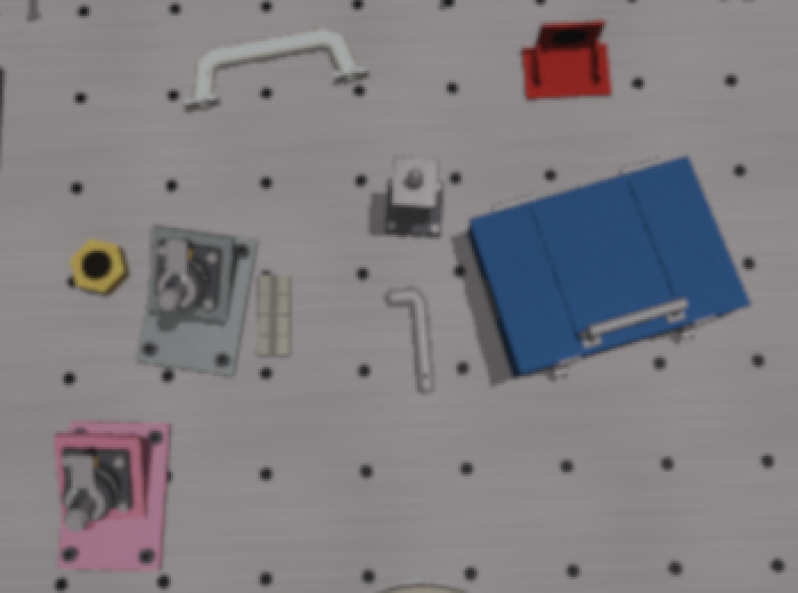

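Run:
```python
from h import *
for n in('top','side'):
    c=cam(n);P=pts(c); d=arm.trace('lid_bar',c)[0]; q=P[cv2.erode(d['pixels'].astype('uint8'),np.ones((3,3)))>0]; q=q[~np.isnan(q).any(1)]
    # plane by RANSAC-ish iteration
    m=np.ones(len(q),bool)
    for th in(.03,.015,.008,.005,.004):
        A=np.c_[q[m][:,:2],np.ones(m.sum())]; k=np.linalg.lstsq(A,q[m][:,2],rcond=None)[0]; r=q[:,2]-np.c_[q[:,:2],np.ones(len(q))]@k; m=abs(r)<th
    print(n,'plane',k.round(4),m.sum(),'tilt',np.arctan(np.hypot(*k[:2])), 'dir',np.arctan2(-k[1],-k[0]))
    rect=cv2.minAreaRect(q[m][:,:2].astype('f4')); print(rect, cv2.boxPoints(rect).round(3).tolist())
    b=q[r>.028]; mu=b.mean(0); print('bar',len(b),mu.round(4)); e=np.linalg.svd(b-mu)[2][0]; print(e.round(3), np.ptp((b-mu)@e))
```

```text
top plane [-0.1334 -0.0357  0.1533] 6148 tilt 0.13721392490572176 dir 0.26124191123085894
((0.49795085191726685, -0.225440114736557), (0.19190265238285065, 0.2701861262321472), 14.866353034973145) [[0.3709999918937683, -0.11900000274181366], [0.4399999976158142, -0.38100001215934753], [0.625, -0.3310000002384186], [0.5559999942779541, -0.07000000029802322]]
bar 216 [ 0.4277 -0.2439  0.1476]
[-0.257  0.966 -0.002] 0.10998576620278125
side plane [-0.1335 -0.0369  0.1528] 3884 tilt 0.13765158060798446 dir 0.2695402138233741
((0.49577367305755615, -0.2303452491760254), (0.1938084363937378, 0.2721501290798187), 14.51063060760498) [[0.36800000071525574, -0.12300000339746475], [0.4359999895095825, -0.38600000739097595], [0.6240000128746033, -0.33799999952316284], [0.5550000071525574, -0.07400000095367432]]
bar 183 [ 0.4256 -0.2505  0.146 ]
[ 0.259 -0.966 -0.001] 0.11235017984112665
```

```bash
cat >> h.py <<'E'
def down(yaw,tilt=0,taxis=(0,1,0)):
    "tool pointing down with tool y at angle yaw in the world"
    y=np.array([np.cos(yaw),np.sin(yaw),0]); z=np.array([0,0,-1.]); x=np.cross(y,z)
    return R.from_matrix(np.c_[x,y,z])
def go(p,r,base=None):
    p0,r0=(base or pose()[:2]); d=r0.inv().apply(np.asarray(p)-p0); w=(r0.inv()*r).as_rotvec(degrees=True)
    print('xyz',d.round(4),'w',w.round(2),'rows',max(np.linalg.norm(d)/.05,np.linalg.norm(w)/8.59).round(1)); return d,w
E
python3 - <<'E'
from h import *
c=cam('wrist'); print(np.array(c['hand_eye']).round(3),c['fx'])
go([.46,.36,.40],down(np.radians(45)))
E
```

```text
[[-0.001 -0.956 -0.293  0.075]
 [ 1.    -0.001 -0.     0.   ]
 [-0.    -0.293  0.956 -0.144]
 [ 0.     0.     0.     1.   ]] 311.473944879868
xyz [-0.3623 -0.2167 -0.1687] w [-0.   -0.   31.38] rows 9.1
```

Run:
```python
from h import *
go([.43,.30,.37],down(np.radians(45)))
```

```text
xyz [-0.3472 -0.2821 -0.1387] w [-0.   -0.   31.38] rows 9.4
```

```bash
python3 -m pendant '[{"x":-0.03,"y":-0.02,"z":-0.03,"wz":4},{"x":-0.07,"y":-0.05,"z":-0.05,"wz":8},{"x":-0.11,"y":-0.08,"z":-0.07,"wz":12},{"x":-0.15,"y":-0.11,"z":-0.09,"wz":16},{"x":-0.185,"y":-0.14,"z":-0.1,"wz":20},{"x":-0.22,"y":-0.17,"z":-0.11,"wz":24},{"x":-0.255,"y":-0.2,"z":-0.12,"wz":28},{"x":-0.29,"y":-0.23,"z":-0.135,"wz":31}]'
python3 - <<'E'
from h import *
p,r,s=pose(); print(p,np.round(s['joint_positions'],3),s['t'])
go([.43,.30,.37],down(np.radians(45)))
E
```

```text
[0.15896451 0.65596837 0.23129586] [-1.483  0.426  0.074  1.606 -0.034  1.111 -0.067] 1.35
xyz [-0.3472 -0.2821 -0.1387] w [-0.   -0.   31.38] rows 9.4invalid input
```

```bash
python3 -m pendant '[{"x":-0.03,"y":-0.02,"z":-0.03,"wx":0,"wy":0,"wz":4,"jaw":0},{"x":-0.07,"y":-0.05,"z":-0.05,"wx":0,"wy":0,"wz":8,"jaw":0},{"x":-0.11,"y":-0.08,"z":-0.07,"wx":0,"wy":0,"wz":12,"jaw":0},{"x":-0.15,"y":-0.11,"z":-0.09,"wx":0,"wy":0,"wz":16,"jaw":0},{"x":-0.185,"y":-0.14,"z":-0.1,"wx":0,"wy":0,"wz":20,"jaw":0},{"x":-0.22,"y":-0.17,"z":-0.11,"wx":0,"wy":0,"wz":24,"jaw":0},{"x":-0.255,"y":-0.2,"z":-0.12,"wx":0,"wy":0,"wz":28,"jaw":0},{"x":-0.29,"y":-0.23,"z":-0.135,"wx":0,"wy":0,"wz":31,"jaw":0}]'
python3 - <<'E'
from h import *
p,r,s=pose(); print(p,np.round(s['joint_positions'],3),s['t'])
go([.43,.30,.37],down(np.radians(45)))
E
```

```text
t: 2.15
tool_pos: [0.3867, 0.3631, 0.3662]
tcp_rot: [0.381, 0.925, -0.0, -0.0]
ft_force: [1.6, 0.6, 0.4]
gripper_width: 0.0855
[0.38667113 0.36305931 0.36620636] [-1.179  0.083  0.329  1.763 -0.028  1.301 -0.055] 2.15
xyz [-0.0752 -0.0142 -0.0038] w [-0.01 -0.01  0.2 ] rows 1.5
```

Run:
```python
from h import *
import pickle
c=cam('wrist'); P=pts(c); save('w1.png',c['color']); np.savez('w1',P=P,M=c['M'],col=c['color'])
for t in('spindle_top','clamp'):
  for d in arm.trace(t,c)[:3]: print(t,d['score'],d['rect'],np.nanmedian(P[d['pixels']],0))
m=(P[...,2]>.1); v,u=np.nonzero(m); print(u.min(),u.max(),v.min(),v.max())
print(proj(c,[.47,.256,.15]))
```

```text
spindle_top 0.87 [298.2, 241.5, 43.2, 57.9] [0.48163511 0.26912742 0.14572128]
spindle_top 0.87 [197.2, 58.1, 64.4, 65.6] [0.25158547 0.36108518 0.14840858]
clamp 0.91 [182.3, 19.0, 135.4, 134.6] [0.26341278 0.3700211  0.09236522]
0 639 0 399
[304.32904816 270.8747114 ]
```

View pics/w1.png

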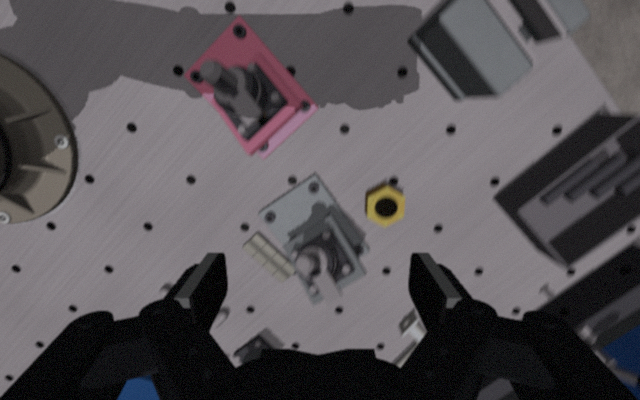

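Run:
```python
from h import *
f=np.load('w1.npz');P=f['P']
for u,v in((310,258),(316,262),(322,275),(327,283),(332,292),(345,268)): print(u,v,P[v,u].round(3))
psi=-.15; a=np.array([-np.sin(.55)*np.cos(psi),-np.sin(.55)*np.sin(psi),np.cos(.55)]); print(a)
tilt=R.align_vectors([a],[[0,0,1]])[0]; r=tilt*down(np.radians(25)); print(r.as_matrix().round(2))
H=np.array([.075,0,-.144]); top=np.array([.455,.26,.16]); 
go(top+.22*a-r.apply(H),r)
print(top+.22*a-r.apply(H))
img=cv2.resize(f['col'][190:320,240:400],None,fx=4,fy=4,interpolation=cv2.INTER_CUBIC); save('w1c.png',img)
```

```text
310 258 [0.459 0.277 0.157]
316 262 [0.472 0.275 0.148]
322 275 [0.495 0.264 0.14 ]
327 283 [0.506 0.263 0.146]
332 292 [0.517 0.26  0.152]
345 268 [0.523 0.284 0.111]
[-0.51681801  0.0781094   0.85252452]
[[-0.34  0.78  0.52]
 [ 0.89  0.44 -0.08]
 [-0.29  0.44 -0.85]]
xyz [-0.1534 -0.0787  0.1207] w [-22.79 -21.89  19.5 ] rows 4.3
[0.44136695 0.19887779 0.24648246]
```

View pics/w1c.png

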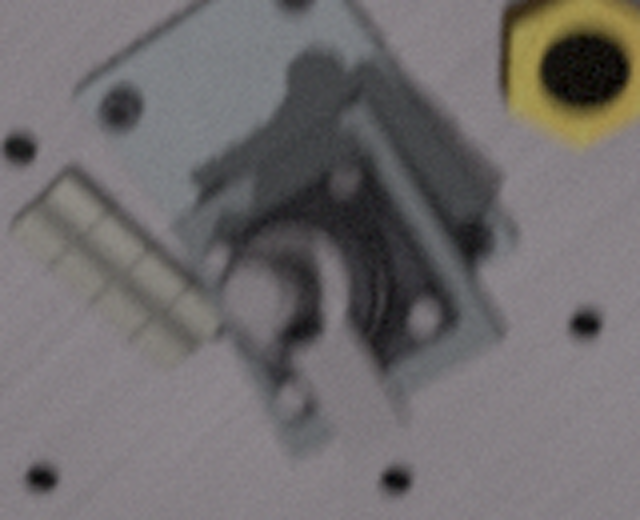

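Run:
```python
from h import *
psi=-.15; a=np.array([-np.sin(.55)*np.cos(psi),-np.sin(.55)*np.sin(psi),np.cos(.55)])
tilt=R.align_vectors([a],[[0,0,1]])[0]; 
H=np.array([.075,0,-.144]); top=np.array([.458,.268,.157])
for y in(81,-99):
  r=tilt*down(np.radians(y)); p=top+.22*a-r.apply(H); print(p); go(p,r)
```

```text
[0.48186227 0.26385657 0.26099242]
xyz [-0.1362 -0.004   0.1063] w [ -9.96 -30.37 -35.07] rows 5.5
[0.35558139 0.28401606 0.1825913 ]
xyz [-0.0326 -0.0792  0.1846] w [-39.21  12.86 139.42] rows 16.9
```

```bash
python3 -m pendant '[{"x":-0.034,"y":-0.001,"z":0.026,"wx":-1.7,"wy":-5,"wz":-5.8,"jaw":0},{"x":-0.068,"y":-0.002,"z":0.05,"wx":-3.3,"wy":-10.1,"wz":-11.7,"jaw":0},{"x":-0.1,"y":-0.003,"z":0.075,"wx":-5,"wy":-15.2,"wz":-17.5,"jaw":0},{"x":-0.136,"y":-0.004,"z":0.106,"wx":-6.6,"wy":-20.2,"wz":-23.4,"jaw":0},{"x":-0.136,"y":-0.004,"z":0.106,"wx":-8.3,"wy":-25.3,"wz":-29.2,"jaw":0},{"x":-0.136,"y":-0.004,"z":0.106,"wx":-10,"wy":-30.4,"wz":-35,"jaw":0},{"x":-0.136,"y":-0.004,"z":0.106,"wx":-10,"wy":-30.4,"wz":-35,"jaw":0},{"x":-0.136,"y":-0.004,"z":0.106,"wx":-10,"wy":-30.4,"wz":-35,"jaw":0}]'
python3 - <<'E'
from h import *
p,r,s=pose(); print(p,r.as_matrix().round(2).tolist(),np.round(s['joint_positions'],3))
c=cam('wrist'); P=pts(c); save('w2.png',c['color']); np.savez('w2',P=P,M=c['M'],col=c['color'],d=c['depth'],k=[c['fx'],c['fy'],c['cx'],c['cy']])
for t in('spindle_top','clamp'):
  for d in arm.trace(t,c)[:3]: print(t,d['score'],d['rect'],np.nanmedian(P[d['pixels']],0))
E
```

```text
t: 3.1
tool_pos: [0.4792, 0.2677, 0.2599]
tcp_rot: [0.073, 0.96, -0.019, 0.27]
ft_force: [0.9, -0.4, 0.9]
gripper_width: 0.0852
[0.47920172 0.2676751  0.25986532] [[-0.84, 0.15, 0.51], [0.13, 0.99, -0.08], [-0.52, 0.0, -0.85]] [-1.214  0.019  0.301  2.178  0.689  0.784  0.046]
clamp 0.81 [248.2, 0.0, 129.0, 177.6] [0.46847892 0.26591591 0.07286661]
```

View pics/w2.png

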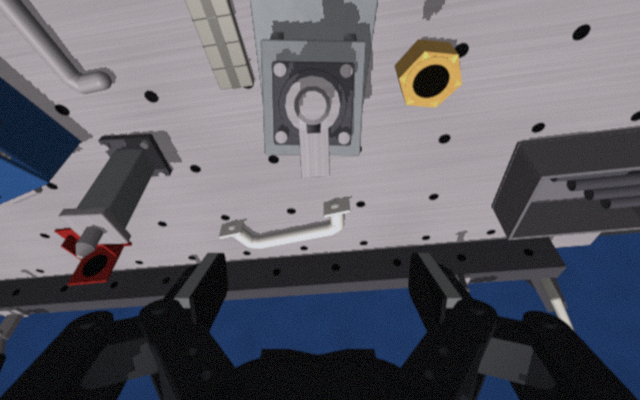

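Run:
```python
from h import *
f=np.load('w2.npz');P=f['P'];M=f['M']
a0=np.array([-.5168,.078,.8525]); 
T=P[98:108,307:319].reshape(-1,3); top0=np.nanmedian(T,0); print('top',top0)
h=(P-top0)@a0
v,u=np.mgrid[:400,:640]; roi=(v>35)&(v<185)&(u>255)&(u<375)
print(np.histogram(h[roi&(h>-.2)],bins=np.arange(-.13,.02,.005)))
def fit(m):
    q=P[m]; q=q[~np.isnan(q).any(1)]
    for _ in range(4):
        mu=q.mean(0); n=np.linalg.svd(q-mu,full_matrices=False)[2][2]; n*=np.sign(n[2]); e=(q-mu)@n; q=q[abs(e)<max(.0015,2*e.std())] if _<3 else q
    return mu,n,e.std(),len(q)
for lo,hi in((-.004,.004),(-.042,-.032),(-.06,-.045),(-.085,-.06)):
    m=roi&(h>lo)&(h<hi)
    if m.sum()>30:
        mu,n,s,k=fit(m); print(lo,mu.round(4),n.round(4),s.round(4),k,'tilt',np.arccos(n[2]).round(3),'psi',np.arctan2(-n[1],-n[0]).round(3))
# shoulder pixel set: centroid of tongue cross-sections
m=roi&(abs(h+.037)<.006)
for row in range(80,180,6):
    uu=np.nonzero(m[row])[0]
    if len(uu): print(row,uu.min(),uu.max(),len(uu),end=' | ')
```

```text
top [0.45519968 0.26850836 0.15666238]
(array([ 199,    6,   45,   43,    0,    0,    2, 4524,   42, 1061, 1086,
        504,    0,    0,    0,    0,  120, 1003, 2501,    7,    0,    0,
          0,   29,  271,  557,  405,    0,    0]), array([-1.30000000e-01, -1.25000000e-01, -1.20000000e-01, -1.15000000e-01,
       -1.10000000e-01, -1.05000000e-01, -1.00000000e-01, -9.50000000e-02,
       -9.00000000e-02, -8.50000000e-02, -8.00000000e-02, -7.50000000e-02,
       -7.00000000e-02, -6.50000000e-02, -6.00000000e-02, -5.50000000e-02,
       -5.00000000e-02, -4.50000000e-02, -4.00000000e-02, -3.50000000e-02,
       -3.00000000e-02, -2.50000000e-02, -2.00000000e-02, -1.50000000e-02,
       -1.00000000e-02, -5.00000000e-03,  1.11022302e-16,  5.00000000e-03,
        1.00000000e-02,  1.50000000e-02]))
-0.004 [0.4559 0.2679 0.1572] [-0.5072  0.0852  0.8576] 0.0007 731 tilt 0.54 psi -0.166
-0.042 [0.4912 0.2629 0.1357] [-0.5146  0.0864  0.8531] 0.0006 2416 tilt 0.549 psi -0.166
-0.06 [0.477  0.2717 0.1163] [-0.5135  0.0799  0.8543] 0.0004 119 tilt 0.547 psi -0.154
-0.085 [0.4923 0.2616 0.086 ] [-0.5147  0.0888  0.8528] 0.0007 2075 tilt 0.55 psi -0.171
80 292 327 33 | 86 288 334 31 | 92 284 342 24 | 98 281 338 21 | 104 281 339 20 | 110 286 338 17 | 116 283 339 23 | 122 288 337 29 | 128 294 329 17 | 134 299 328 30 | 140 299 328 30 | 146 300 328 28 | 152 300 328 29 | 158 300 328 29 | 164 301 329 29 | 170 301 329 29 | 176 302 309 8 |
```

Run:
```python
from h import *
f=np.load('w2.npz');P=f['P'];M=f['M']
n=np.array([-.5146,.0864,.8531]); n/=np.linalg.norm(n)
top0=np.array([0.4559,0.2679,0.1572])
v,u=np.mgrid[:400,:640]; roi=(v>60)&(v<185)&(u>265)&(u<365)
h=(P-top0)@n
m=roi&(abs(h)<.003); 
ex=-pose()[1].as_matrix()[:,0]; ex-=n*(ex@n); ex/=np.linalg.norm(ex); ey=np.cross(n,ex)
X=(P-top0)@ex; Y=(P-top0)@ey
sh=roi&(abs(h+.037)<.004)
hs=np.median(h[sh]); print('h shoulder',hs)
print('top disc centroid',X[m].mean(),Y[m].mean(),m.sum(),'ext',np.percentile(X[m],[1,99]),np.percentile(Y[m],[1,99]))
# tongue
t=sh&(X>.028)&(X<.054); bins=np.arange(.028,.055,.004); mid=[]
for b in bins[:-1]:
    k=t&(X>=b)&(X<b+.004); mid.append((b+.002,(np.percentile(Y[k],2)+np.percentile(Y[k],98))/2,np.ptp(Y[k]))); 
mid=np.array(mid); print(mid.round(4)); sl=np.polyfit(mid[:,0],mid[:,1],1); print('tongue slope, offset',sl)
print('tongue end',np.percentile(X[sh],99.5))
# shoulder disc outer circle, away from tongue
k=sh&(X<.012); x,y=X[k],Y[k]; ang=np.arctan2(y,x); bx=[]
for aa in np.arange(-3.1,3.2,.15):
    s=abs(np.angle(np.exp(1j*(ang-aa))))<.08
    if s.sum()>4:
        rr=np.hypot(x,y)[s]; i=np.argsort(rr)[-3]; bx.append((x[s][i],y[s][i]))
bx=np.array(bx); A=np.c_[2*bx,np.ones(len(bx))]; q=np.linalg.lstsq(A,(bx**2).sum(1),rcond=None)[0]; print('circle',q[:2],np.sqrt(q[2]+q[:2]@q[:2]),len(bx))
print('ex',ex,'ey',ey)
```

```text
h shoulder -0.03689456094906321
top disc centroid 5.408694046963593e-05 -2.1887376929101547e-05 815 ext [-0.00977819  0.01044797] [-0.01008927  0.01019342]
[[0.03   0.0014 0.0238]
 [0.034  0.0014 0.023 ]
 [0.038  0.0014 0.0231]
 [0.042  0.0013 0.0232]
 [0.046  0.0017 0.0234]
 [0.05   0.0022 0.0234]]
tongue slope, offset [3.69909457e-02 7.11401041e-05]
tongue end 0.05730986431632299
circle [-0.0006453  -0.00016484] 0.020714057137129892 33
ex [ 0.8427799  -0.13222116  0.52176585] ey [ 0.15787388  0.98744774 -0.00477504]
```

```bash
cat >> h.py <<'E'
nS=np.array([-.5146,.0864,.8531]); nS/=np.linalg.norm(nS)
_ex=np.array([0.84278,-0.13222,0.52177]); _ey=np.array([0.15787,0.98745,-0.00478])
xS=_ex*np.cos(.037)+_ey*np.sin(.037); xS-=nS*(xS@nS); xS/=np.linalg.norm(xS); yS=np.cross(nS,xS)
topS=np.array([.4559,.2679,.1572]); seat=topS-.037*nS
ux=np.array([np.cos(.26),np.sin(.26),0]); uy=np.array([-ux[1],ux[0],0]); hinge=np.array([.591,-.203,.075])
def bar(th): return hinge+ux*(-.178*np.cos(th)+.044*np.sin(th))+np.array([0,0,.178*np.sin(th)+.044*np.cos(th)])
E
python3 - <<'E'
from h import *
print(bar(.137),xS)
go([.47,-.05,.28],down(np.radians(40)))
b=bar(.137); go(b+[0,0,.065],down(.26))
E
```

```text
[ 0.42640155 -0.24678673  0.14289752] [ 0.84804323 -0.09560231  0.52123208]
xyz [-0.0435 -0.315   0.0022] w [11.49 29.98 40.1 ] rows 6.4
xyz [ 0.0048 -0.5164  0.0564] w [18.34 27.69 64.51] rows 10.4
```

```bash
python3 -m pendant '[{"x":-0.02,"y":-0.03,"z":-0.03,"wx":1.5,"wy":4.5,"wz":5,"jaw":0},{"x":-0.03,"y":-0.07,"z":-0.03,"wx":3,"wy":8,"wz":10,"jaw":0},{"x":-0.04,"y":-0.115,"z":-0.03,"wx":4.5,"wy":12,"wz":15,"jaw":0},{"x":-0.04,"y":-0.16,"z":-0.03,"wx":6,"wy":16,"wz":20,"jaw":0},{"x":-0.043,"y":-0.2,"z":-0.02,"wx":7.5,"wy":20,"wz":25,"jaw":0},{"x":-0.043,"y":-0.24,"z":-0.01,"wx":9,"wy":24,"wz":30,"jaw":0},{"x":-0.043,"y":-0.28,"z":-0.005,"wx":10.5,"wy":27,"wz":35,"jaw":0},{"x":-0.043,"y":-0.315,"z":0.002,"wx":11.5,"wy":30,"wz":40,"jaw":0}]'
python3 - <<'E'
from h import *
p,r,s=pose(); print(p,np.round(s['joint_positions'],3))
go(bar(.137)+[0,0,.065],down(.26))
E
```

```text
t: 4.05
tool_pos: [0.4703, -0.052, 0.2809]
tcp_rot: [0.423, 0.906, 0.001, -0.0]
ft_force: [0.9, 0.9, -0.1]
gripper_width: 0.0852
[ 0.47025192 -0.0519633   0.28088551] [-0.842  0.018  0.847  2.017 -0.017  1.112  0.709]
xyz [-0.1214 -0.1588  0.0726] w [ 0.09 -0.07 25.02] rows 4.3
```

```bash
python3 -m pendant '[{"x":-0.024,"y":-0.032,"z":0.005,"wx":0,"wy":0,"wz":5,"jaw":0},{"x":-0.048,"y":-0.064,"z":0.02,"wx":0,"wy":0,"wz":10,"jaw":0},{"x":-0.073,"y":-0.096,"z":0.035,"wx":0,"wy":0,"wz":15,"jaw":0},{"x":-0.097,"y":-0.128,"z":0.055,"wx":0,"wy":0,"wz":20,"jaw":0},{"x":-0.121,"y":-0.159,"z":0.072,"wx":0,"wy":0,"wz":25,"jaw":0},{"x":-0.121,"y":-0.159,"z":0.072,"wx":0,"wy":0,"wz":25,"jaw":0},{"x":-0.121,"y":-0.159,"z":0.072,"wx":0,"wy":0,"wz":25,"jaw":0},{"x":-0.121,"y":-0.159,"z":0.072,"wx":0,"wy":0,"wz":25,"jaw":0}]'
python3 - <<'E'
from h import *
p,r,s=pose(); print(p,np.round(s['joint_positions'],3))
c=cam('wrist'); P=pts(c); save('w3.png',c['color'])
b=bar(.137); print(proj(c,b),proj(c,b+.055*uy),proj(c,b-.055*uy))
v,u=np.mgrid[:400,:640]
for k in(-.03,0,.03):
    q=proj(c,b+k*uy).astype(int); w=P[q[1]-12:q[1]+13,q[0]-12:q[0]+13].reshape(-1,3); w=w[w[:,2]>.13]; print(len(w),(w.mean(0)-b)@ux if len(w) else 0, w[:,2].max() if len(w) else 0)
go(b-[0,0,.019],down(.26))
E
```

```text
t: 4.85
tool_pos: [0.4272, -0.2451, 0.2088]
tcp_rot: [0.607, 0.795, -0.0, 0.001]
ft_force: [0.5, -0.6, -0.3]
gripper_width: 0.0854
[ 0.42722483 -0.24508574  0.20875096] [-0.493  0.233  1.029  2.072 -0.243  0.96   0.931]
[315.74970462 214.2021685 ] [316.08557823 136.29804705] [315.45940371 281.53594141]
408 0.002244423512275251 0.15227980769057434
423 0.002281516848036782 0.15205785585725512
424 0.0020746821659370553 0.15196854041416974
xyz [-0.0016 -0.0015  0.0849] w [0.06 0.1  0.42] rows 1.7
```

View pics/w3.png

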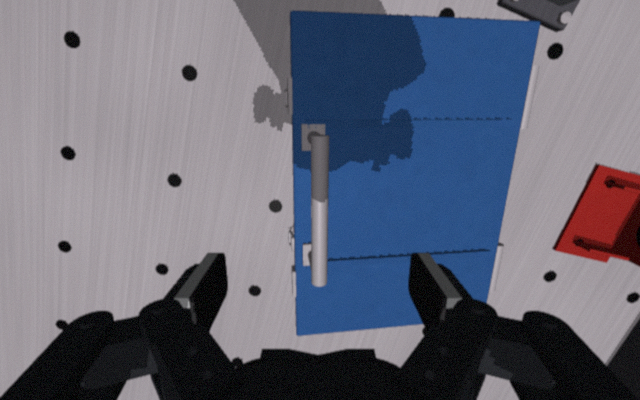

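```bash
python3 -m pendant '[{"x":-0.001,"y":0,"z":0.04,"wx":0,"wy":0,"wz":0.4,"jaw":0},{"x":-0.001,"y":0,"z":0.083,"wx":0,"wy":0,"wz":0.4,"jaw":0},{"x":-0.001,"y":0,"z":0.083,"wx":0,"wy":0,"wz":0.4,"jaw":0.6},{"x":-0.001,"y":0,"z":0.083,"wx":0,"wy":0,"wz":0.4,"jaw":1},{"x":-0.001,"y":0,"z":0.083,"wx":0,"wy":0,"wz":0.4,"jaw":1},{"x":-0.001,"y":0,"z":0.083,"wx":0,"wy":0,"wz":0.4,"jaw":1},{"x":-0.001,"y":0,"z":0.083,"wx":0,"wy":0,"wz":0.4,"jaw":1},{"x":-0.001,"y":0,"z":0.083,"wx":0,"wy":0,"wz":0.4,"jaw":1}]'
python3 - <<'E'
from h import *
p,r,s=pose(); print(p,r.as_matrix().round(3).tolist())
b0=p+[0,0,.019]; d=b0-hinge; print(d@ux,d@uy,d[2])
rad=np.hypot(.178,.044); th0=.137
# arc relative to bar(th0)
for th in np.r_[.137,.3:1.61:.1,1.62]:
    d=r.inv().apply(bar(th)-bar(.137)); print(round(th,2),d.round(4))
E
```

```text
t: 5.7
tool_pos: [0.4285, -0.2463, 0.1264]
tcp_rot: [0.61, 0.793, 0.0, 0.002]
ft_force: [7.4, 1.3, -2.3]
gripper_width: 0.0101
[ 0.42845685 -0.24633904  0.12640174] [[-0.257, 0.966, 0.004], [0.966, 0.257, -0.002], [-0.003, 0.003, -1.0]]
-0.16822169849758312 -9.573150802116791e-05 0.07040174479191018
0.14 [0. 0. 0.]
0.3 [-0.0001  0.0134 -0.0267]
0.4 [-0.0001  0.0236 -0.0419]
0.5 [-0.0002  0.0354 -0.0559]
0.6 [-0.0002  0.0485 -0.0688]
0.7 [-0.0002  0.0628 -0.0802]
0.8 [-0.0002  0.0781 -0.0902]
0.9 [-0.0003  0.0944 -0.0986]
1.0 [-0.0003  0.1115 -0.1053]
1.1 [-0.0003  0.1291 -0.1103]
1.2 [-0.0003  0.1472 -0.1135]
1.3 [-0.0003  0.1655 -0.1149]
1.4 [-0.0003  0.1838 -0.1144]
1.5 [-0.0003  0.202  -0.1122]
1.6 [-2.000e-04  2.198e-01 -1.081e-01]
1.62 [-2.000e-04  2.233e-01 -1.070e-01]
```

```bash
python3 -m pendant '[{"x":0,"y":0.006,"z":-0.0135,"wx":0,"wy":0,"wz":0,"jaw":1},{"x":0,"y":0.0134,"z":-0.0267,"wx":0,"wy":0,"wz":0,"jaw":1},{"x":0,"y":0.0236,"z":-0.0419,"wx":0,"wy":0,"wz":0,"jaw":1},{"x":0,"y":0.0354,"z":-0.0559,"wx":0,"wy":0,"wz":0,"jaw":1},{"x":0,"y":0.0485,"z":-0.0688,"wx":0,"wy":0,"wz":0,"jaw":1},{"x":0,"y":0.0628,"z":-0.0802,"wx":0,"wy":0,"wz":0,"jaw":1},{"x":0,"y":0.0781,"z":-0.0902,"wx":0,"wy":0,"wz":0,"jaw":1},{"x":0,"y":0.0944,"z":-0.0986,"wx":0,"wy":0,"wz":0,"jaw":1}]'
python3 - <<'E'
from h import *
p,r,s=pose(); print(p,s['ft_force'],s['torque']); d=p+[0,0,.019]-hinge; a=d@ux,d[2]; print(a,np.hypot(*a),(bar(.9)-hinge)@ux,(bar(.9)-hinge)[2])
print(r.inv().apply(bar(.9)-p-[0,0,.019]).round(4))
for th in np.arange(.9,1.65,.1):
    d=r.inv().apply(bar(th)-bar(.9)); print(round(th,2),d.round(4))
E
```

```text
t: 6.5
tool_pos: [0.5153, -0.2233, 0.2257]
tcp_rot: [0.611, 0.792, -0.001, -0.001]
ft_force: [-27.1, 3.4, 33.6]
gripper_width: 0.0098
[ 0.51527824 -0.22328365  0.22567579] [-27.11895295   3.35731291  33.60782839] [0.33438694 6.24380052 0.20663722]
(np.float64(-0.0783912773620872), np.float64(0.169675792951808)) 0.18690924824706912 -0.07618019032856903 0.1667830285176013
[0.0001 0.0022 0.0029]
0.9 [0. 0. 0.]
1.0 [ 0.0001  0.017  -0.0068]
1.1 [ 0.0001  0.0346 -0.0119]
1.2 [ 0.0002  0.0526 -0.0153]
1.3 [ 0.0003  0.0709 -0.0168]
1.4 [ 0.0003  0.0892 -0.0164]
1.5 [ 0.0004  0.1074 -0.0143]
1.6 [ 0.0004  0.1253 -0.0103]
```

Run:
```python
from h import *
h2=hinge+.0034*ux+[0,0,.0055]
for th in np.arange(.866,1.7,.0929):
    d=bar(th)-hinge+h2-(pose()[0]+[0,0,.019]); print(round(th,2),'y',round(d@ux-.004,4),'z',round(-d[2]-.001,4))
```

```text
0.87 y -0.004 z -0.0009
0.96 y 0.0116 z -0.0078
1.05 y 0.0277 z -0.0132
1.14 y 0.0443 z -0.0171
1.24 y 0.0612 z -0.0194
1.33 y 0.0782 z -0.0202
1.42 y 0.0952 z -0.0194
1.52 y 0.112 z -0.017
1.61 y 0.1286 z -0.013
```

```bash
python3 -m pendant '[{"x":0,"y":0.0116,"z":-0.0078,"wx":0,"wy":0,"wz":0,"jaw":1},{"x":0,"y":0.0277,"z":-0.0132,"wx":0,"wy":0,"wz":0,"jaw":1},{"x":0,"y":0.0443,"z":-0.0171,"wx":0,"wy":0,"wz":0,"jaw":1},{"x":0,"y":0.0612,"z":-0.0194,"wx":0,"wy":0,"wz":0,"jaw":1},{"x":0,"y":0.0612,"z":-0.0194,"wx":0,"wy":0,"wz":0,"jaw":1},{"x":0,"y":0.0612,"z":-0.0194,"wx":0,"wy":0,"wz":0,"jaw":1},{"x":0,"y":0.0612,"z":-0.0194,"wx":0,"wy":0,"wz":0,"jaw":1},{"x":0,"y":0.0612,"z":-0.0194,"wx":0,"wy":0,"wz":0,"jaw":1}]'
python3 - <<'E'
from h import *
p,r,s=pose(); print(p,s['ft_force'],s['torque']); d=p+[0,0,.019]-hinge; a=np.array([d@ux,d[2]]); print(a,np.hypot(*(a-[.0034,.0055])))
c=cam('top'); P=pts(c); q=P[(abs((P-hinge)@uy)<.1)&((P-hinge)@ux>-.2)&((P-hinge)@ux<.08)&(P[...,2]>.09)]
t=arm.trace('lid_bar',c)[:2]
for d in t: w=P[d['pixels']]; print(d['score'],d['rect'],np.nanmedian(w,0),np.nanpercentile(w,[5,95],axis=0))
E
```

```text
t: 7.3
tool_pos: [0.5782, -0.207, 0.2452]
tcp_rot: [0.61, 0.792, 0.0, 0.002]
ft_force: [1.2, 0.2, 11.1]
gripper_width: 0.0094
[ 0.57820261 -0.20697344  0.24520769] [ 1.24282037  0.19981584 11.08643224] [-0.12012816 -0.31738428  0.00156061]
[-0.01338876  0.18920769] 0.18447324670339837
0.43 [456.7, 167.5, 22.5, 12.7] [ 0.56756668 -0.32287889  0.25819913] [[ 0.55227139 -0.34185592  0.20964681]
 [ 0.58623868 -0.29910579  0.26323247]]
```

```bash
python3 -m pendant '[{"x":0,"y":0.0085,"z":-0.0006,"wx":0,"wy":0,"wz":0,"jaw":1},{"x":0,"y":0.0255,"z":-0.0006,"wx":0,"wy":0,"wz":0,"jaw":1},{"x":0,"y":0.0425,"z":0.001,"wx":0,"wy":0,"wz":0,"jaw":1},{"x":0,"y":0.0595,"z":0.0042,"wx":0,"wy":0,"wz":0,"jaw":1},{"x":0,"y":0.0675,"z":0.0064,"wx":0,"wy":0,"wz":0,"jaw":1},{"x":0,"y":0.0675,"z":0.0064,"wx":0,"wy":0,"wz":0,"jaw":0.7},{"x":0,"y":0.0675,"z":0.0064,"wx":0,"wy":0,"wz":0,"jaw":0.7},{"x":0,"y":0.0675,"z":0.0064,"wx":0,"wy":0,"wz":0,"jaw":0.7}]'
python3 - <<'E'
from h import *
p,r,s=pose(); print(p,s['ft_force'],np.round(s['joint_positions'],2)); d=p+[0,0,.019]-hinge; a=np.array([d@ux,d[2]])-[.0034,.0055]; print(a,np.arctan2(a[1],-a[0])-.2424)
c=cam('side'); save('s2.png',c['color'][180:330,250:470].repeat(3,0).repeat(3,1))
E
```

```text
t: 8.2
tool_pos: [0.642, -0.1894, 0.2373]
tcp_rot: [0.61, 0.792, -0.001, 0.001]
ft_force: [-0.0, -0.1, 0.5]
gripper_width: 0.0257
[ 0.6420044  -0.18939624  0.23728803] [-0.03160501 -0.14636042  0.48239101] [-0.42  0.55  0.89  1.65 -0.46  1.16  0.84]
[0.0493874  0.17578803] 1.602284449011179
```

View pics/s2.png

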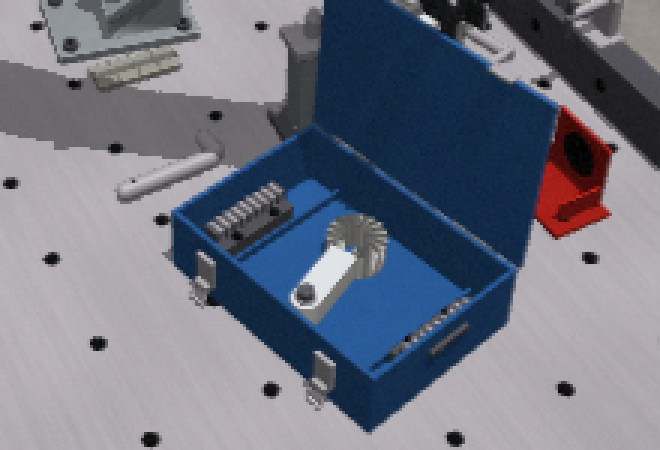

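```bash
python3 -m pendant '[{"x":0,"y":0,"z":-0.02,"wx":0,"wy":0,"wz":0,"jaw":0.7},{"x":0,"y":0,"z":-0.055,"wx":0,"wy":0,"wz":0,"jaw":0.7},{"x":0,"y":0,"z":-0.1,"wx":0,"wy":0,"wz":0,"jaw":0.7},{"x":0,"y":-0.035,"z":-0.115,"wx":0,"wy":0,"wz":0,"jaw":0},{"x":0,"y":-0.08,"z":-0.115,"wx":0,"wy":0,"wz":0,"jaw":0},{"x":0,"y":-0.12,"z":-0.115,"wx":0,"wy":0,"wz":0,"jaw":0},{"x":0,"y":-0.16,"z":-0.115,"wx":0,"wy":0,"wz":0,"jaw":0},{"x":0,"y":-0.18,"z":-0.115,"wx":0,"wy":0,"wz":0,"jaw":0}]'
python3 - <<'E'
from h import *
p,r,s=pose(); print(p,s['ft_force'])
for n in('wrist','side','top'):
    c=cam(n); P=pts(c); np.savez('v_'+n,P=P,M=c['M'],col=c['color'])
    if n=='wrist': save('w4.png',c['color'])
    for d in arm.trace('swing_arm',c)[:2]:
        q=P[d['pixels']]; q=q[(q[:,2]>.025)&(q[:,2]<.06)]; print(n,d['score'],d['rect'],len(q))
        if len(q)>50:
            q=q[(q[:,2]>.029)&(q[:,2]<.043)]; mu=np.median(q,0); e=np.linalg.svd(q-mu)[2][0]; print(mu.round(4),np.degrees(np.arctan2(e[1],e[0])).round(1)); rc=cv2.minAreaRect(q[:,:2].astype('f4')); print(rc)
E
```

```text
t: 9.05
tool_pos: [0.465, -0.2367, 0.3515]
tcp_rot: [0.611, 0.792, 0.0, 0.0]
ft_force: [-0.5, -0.7, 0.5]
gripper_width: 0.0857
[ 0.46496357 -0.23670172  0.35154058] [-0.4804626  -0.69163577  0.49348048]
wrist 0.9 [300.3, 115.9, 93.5, 48.1] 2129
[ 0.5128 -0.2131  0.036 ] -151.1
((0.5075978636741638, -0.21944813430309296), (0.13736090064048767, 0.05942997708916664), 38.40239715576172)
side 0.8 [348.2, 251.8, 31.9, 36.7] 457
[ 0.5092 -0.2185  0.0346] -149.2
((0.49978306889533997, -0.2139294594526291), (0.14088404178619385, 0.05673418939113617), 22.08628273010254)
side 0.61 [287.7, 223.8, 36.3, 22.8] 0
top 0.82 [391.3, 198.2, 34.0, 42.8] 581
[ 0.5101 -0.2142  0.0345] -150.7
((0.5059583783149719, -0.21930311620235443), (0.1349756270647049, 0.05725061148405075), 38.655094146728516)
top 0.2 [320.1, 170.1, 27.5, 35.3] 38
```

View pics/w4.png

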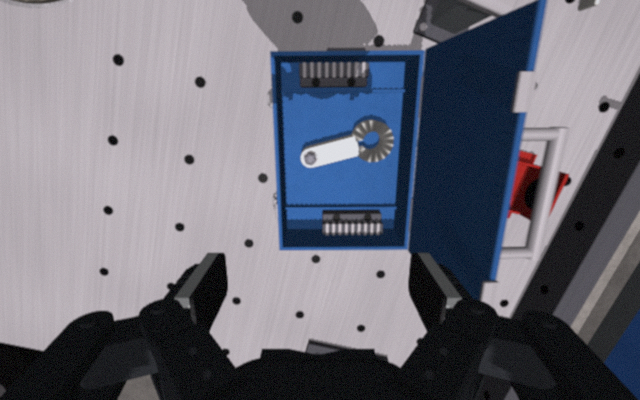

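```bash
cat >> h.py <<'E'
from scipy.optimize import minimize
def sdf(L,ra=.030):  # signed distance to arm outline, L in arm mid-frame xy
    x,y=L[:,0],L[:,1]
    hub=np.hypot(x+.04,y)-ra
    cap=np.hypot(x-np.clip(x,-.02,.055),y)-.015
    return np.minimum(hub,cap)
def fitarm(q,x0):
    # outline: boundary of rasterised points should lie at sdf=0; maximise area agreement
    g=.001; lo=q.min(0)-.02; n=np.ceil((q.max(0)+.02-lo)/g).astype(int); im=np.zeros(n,np.uint8); i=((q-lo)/g).astype(int); im[i[:,0],i[:,1]]=1
    im=cv2.morphologyEx(im,cv2.MORPH_CLOSE,np.ones((5,5)))
    G=np.stack(np.meshgrid(*[np.arange(k) for k in n],indexing='ij'),-1).reshape(-1,2)*g+lo; occ=im.reshape(-1)
    def cost(t):
        c,s=np.cos(t[2]),np.sin(t[2]); d=G-t[:2]; L=np.c_[d@[c,s],d@[-s,c]]; sd=sdf(L); ins=1/(1+np.exp(np.clip(sd/.0012,-50,50))); ins=ins*(1/(1+np.exp(np.clip(-(np.hypot(L[:,0]+.04,L[:,1])-.0145)/.0012,-50,50))))
        return ((ins-occ)**2).mean()
    r=minimize(cost,x0,method='Nelder-Mead',options=dict(xatol=1e-5,fatol=1e-9,maxiter=600,initial_simplex=[x0,np.add(x0,[.006,0,0]),np.add(x0,[0,.006,0]),np.add(x0,[0,0,.08])])); return r.x,r.fun
E
python3 - <<'E'
from h import *
for n in('wrist','top'):
    f=np.load(f'v_{n}.npz');P=f['P'].reshape(-1,3)
    q=P[(np.hypot(P[:,0]-.505,P[:,1]+.219)<.085)&(P[:,2]>.03)&(P[:,2]<.050)]
    d=(q-hinge); q=q[(abs(d@uy)<.088)&(d@ux>-.185)&(d@ux<-.012)]
    bp=q[q[:,2]<.042]; print(n,np.median(bp[:,2]))
    t,fu=fitarm(q[:,:2],[.505,-.219,np.radians(-150)]); print(t.round(4),np.degrees(t[2]),fu, 'bore',(t[:2]-.04*np.array([np.cos(t[2]),np.sin(t[2])])).round(4))
E
```

```text
wrist 0.03602234336744742
[ 0.5024 -0.2153 -2.6318] -150.79114891390753 0.013603166618969998 bore [ 0.5373 -0.1958]
top 0.03456264840955836
[ 0.5024 -0.2154 -2.6312] -150.7542670451426 0.027599704211908847 bore [ 0.5373 -0.1959]
```

Run:
```python
from h import *
phi=np.radians(-150.8); mid=np.array([.5024,-.2154,.02]); g=mid+.012*np.array([np.cos(phi),np.sin(phi),0]); print(g)
go([g[0],g[1],.14],down(phi+np.pi/2))
```

```text
[ 0.49192494 -0.22125432  0.02      ]
xyz [0.0076 0.0257 0.212 ] w [ 0.08  0.11 75.66] rows 8.8
```

```bash
python3 -m pendant '[{"x":0.002,"y":0.008,"z":0.02,"wx":0,"wy":0,"wz":8.5,"jaw":0},{"x":0.004,"y":0.016,"z":0.05,"wx":0,"wy":0,"wz":17,"jaw":0},{"x":0.0076,"y":0.0257,"z":0.08,"wx":0,"wy":0,"wz":25.5,"jaw":0},{"x":0.0076,"y":0.0257,"z":0.11,"wx":0,"wy":0,"wz":34,"jaw":0},{"x":0.0076,"y":0.0257,"z":0.14,"wx":0,"wy":0,"wz":42.5,"jaw":0},{"x":0.0076,"y":0.0257,"z":0.17,"wx":0,"wy":0,"wz":51,"jaw":0},{"x":0.0076,"y":0.0257,"z":0.2,"wx":0,"wy":0,"wz":59.5,"jaw":0},{"x":0.0076,"y":0.0257,"z":0.212,"wx":0,"wy":0,"wz":68,"jaw":0}]'
python3 - <<'E'
from h import *
p,r,s=pose(); print(p,np.round(s['joint_positions'],2))
c=cam('wrist'); P=pts(c); q=P.reshape(-1,3)
q=q[(np.hypot(q[:,0]-.505,q[:,1]+.219)<.085)&(q[:,2]>.03)&(q[:,2]<.050)]; d=q-hinge; q=q[(abs(d@uy)<.088)&(d@ux>-.185)&(d@ux<-.012)]
print(len(q),np.median(q[q[:,2]<.042][:,2])); t,fu=fitarm(q[:,:2],[.5024,-.2154,-2.632]); print(t,np.degrees(t[2]),fu)
phi=np.radians(-150.8); mid=np.array([.5024,-.2154,.02]); g=mid+.012*np.array([np.cos(phi),np.sin(phi),0])
go([g[0],g[1],.06],down(phi+np.pi/2)); go([g[0],g[1],.01],down(phi+np.pi/2))
E
```

```text
t: 10.15
tool_pos: [0.4906, -0.2214, 0.1368]
tcp_rot: [0.95, 0.313, -0.002, 0.001]
ft_force: [0.4, 0.5, 0.2]
gripper_width: 0.0852
[ 0.49059999 -0.22143368  0.13683552] [-0.53  0.57  1.12  2.04 -0.64  0.94 -0.  ]
6681 0.036160845160816135
[ 0.5035961  -0.2157807  -2.62993355] -150.6840926307271 0.01375832772266537
xyz [0.0016 0.0011 0.076 ] w [-0.02  0.32  6.76] rows 1.5
xyz [0.0019 0.0011 0.126 ] w [-0.02  0.32  6.76] rows 2.5
```

```bash
python3 -m pendant '[{"x":0.002,"y":0.001,"z":0.04,"wx":0,"wy":0.3,"wz":6.8,"jaw":0},{"x":0.002,"y":0.001,"z":0.08,"wx":0,"wy":0.3,"wz":6.8,"jaw":0},{"x":0.002,"y":0.001,"z":0.11,"wx":0,"wy":0.3,"wz":6.8,"jaw":0},{"x":0.002,"y":0.001,"z":0.125,"wx":0,"wy":0.3,"wz":6.8,"jaw":0},{"x":0.002,"y":0.001,"z":0.125,"wx":0,"wy":0.3,"wz":6.8,"jaw":0.4},{"x":0.002,"y":0.001,"z":0.125,"wx":0,"wy":0.3,"wz":6.8,"jaw":1},{"x":0.002,"y":0.001,"z":0.125,"wx":0,"wy":0.3,"wz":6.8,"jaw":1},{"x":0.002,"y":0.001,"z":0.125,"wx":0,"wy":0.3,"wz":6.8,"jaw":1}]'
python3 - <<'E'
from h import *
p,r,s=pose(); print(p,r.as_matrix().round(3).tolist(),s['ft_force'])
E
```

```text
t: 11.0
tool_pos: [0.4942, -0.2216, 0.0159]
tcp_rot: [0.966, 0.259, 0.003, 0.0]
ft_force: [-9.6, 5.7, 48.7]
gripper_width: 0.0291
[ 0.49421889 -0.22162949  0.01589354] [[0.865, 0.501, 0.006], [0.501, -0.866, 0.001], [0.006, 0.002, -1.0]] [-9.55267444  5.71638178 48.71704847]
```

```bash
python3 -m pendant '[{"x":0,"y":0,"z":-0.01,"wx":0,"wy":0,"wz":0,"jaw":1},{"x":0,"y":0,"z":-0.03,"wx":0,"wy":0,"wz":0,"jaw":1},{"x":0,"y":0,"z":-0.06,"wx":0,"wy":0,"wz":0,"jaw":1},{"x":0,"y":0,"z":-0.1,"wx":0,"wy":0,"wz":0,"jaw":1},{"x":0,"y":0,"z":-0.14,"wx":0,"wy":0,"wz":0,"jaw":1},{"x":0,"y":0,"z":-0.18,"wx":0,"wy":0,"wz":0,"jaw":1},{"x":0,"y":0,"z":-0.22,"wx":0,"wy":0,"wz":0,"jaw":1},{"x":0,"y":0,"z":-0.25,"wx":0,"wy":0,"wz":0,"jaw":1}]'
cat >> h.py <<'E'
def inhand(c=None):
    "pose of the carried arm in tool axes: fits its upper face in the wrist image"
    c=c or cam('wrist'); p,r,_=pose(); P=pts(c).reshape(-1,3); L=r.inv().apply(P-p)
    m=(abs(L[:,1])<.036)&(L[:,0]>-.03)&(L[:,0]<.1)&(abs(L[:,2]+.018)<.03)
    return c,L[m],np.nonzero(m)[0]
E
python3 - <<'E'
from h import *
p,r,s=pose(); print(p,s['ft_force'],s['gripper_width'],np.round(s['joint_positions'],2))
c,L,i=inhand(); save('w5.png',c['color'])
print(len(L),np.histogram(L[:,2],bins=np.arange(-.05,.015,.004)))
np.savez('w5',L=L,i=i)
E
```

```text
t: 11.8
tool_pos: [0.4918, -0.222, 0.2673]
tcp_rot: [0.966, 0.259, 0.003, 0.0]
ft_force: [0.4, -0.1, -5.4]
gripper_width: 0.0286
[ 0.49179367 -0.22202612  0.26731881] [ 0.38427226 -0.10699171 -5.44969654] 0.028591287496917698 [-0.71  0.42  1.33  1.92 -0.46  1.16 -0.25]
25381 (array([  400,   855,   471,   752,   302,   392,   391,   375, 19495,
         508,   426,   309,   252,   186,   180,    87]), array([-0.05 , -0.046, -0.042, -0.038, -0.034, -0.03 , -0.026, -0.022,
       -0.018, -0.014, -0.01 , -0.006, -0.002,  0.002,  0.006,  0.01 ,
        0.014]))
```

View pics/w5.png

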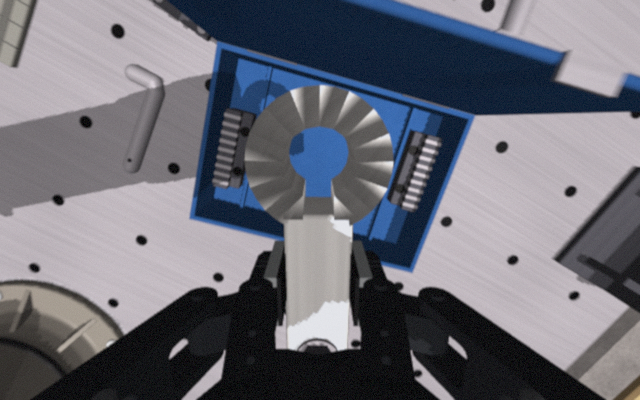

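```bash
cat >> h.py <<'E'
def inhand_fit(L,x0=(.0115,0,np.pi)):
    q=L[abs(L[:,2]+.016)<.006]
    for _ in range(3):
        mu=q.mean(0); n=np.linalg.svd(q-mu,full_matrices=False)[2][2]; n*=-np.sign(n[2]); e=(q-mu)@n; q=q[abs(e)<.002]
    t,f=fitarm(q[:,:2],list(x0)); 
    z=mu[2]-((t[:2]-.04*np.array([np.cos(t[2]),np.sin(t[2])])-mu[:2])@n[:2])/n[2]
    return t,f,n,z
E
python3 - <<'E'
from h import *
L=np.load('w5.npz')['L']; t,f,n,z=inhand_fit(L); print('mid',t[:2],'phi',np.degrees(t[2]),'n',n,'hub top z',z,f,'bore',t[:2]-.04*np.array([np.cos(t[2]),np.sin(t[2])]))
from collections import Counter
m=np.hypot(L[:,0]-t[0]-.04,L[:,1]-t[1]); k=(abs(L[:,2]-z)<.006)
print('bore inner/outer radii',np.percentile(m[k&(L[:,0]>t[0]+.045)],[1,99]))
E
```

```text
mid [ 0.01088668 -0.00255925] phi 180.32251789254713 n [ 0.01048661  0.00666423 -0.99992281] hub top z -0.015959628362839574 0.05471289055924865 bore [ 0.05088605 -0.00233409]
bore inner/outer radii [0.01510533 0.03054195]
```

```bash
cat >> h.py <<'E'
def hubfit(L,c0=(.051,-.002)):
    q=L[(abs(L[:,2]+.016)<.005)]; c=np.array(c0)
    from scipy.optimize import least_squares
    for _ in range(3):
        d=q[:,:2]-c; a=np.arctan2(d[:,1],d[:,0]); rr=np.hypot(*d.T); o=[];i=[]
        for k in np.arange(-2.2,2.21,.05):
            s=(abs(a-k)<.025)&(rr<.036)&(rr>.010)
            if s.sum()>8: o.append(q[s][rr[s]>=np.percentile(rr[s],97)][:,:2].mean(0)); i.append(q[s][rr[s]<=np.percentile(rr[s],3)][:,:2].mean(0))
        o=np.array(o);i=np.array(i)
        f=lambda p,w:np.hypot(*(w-p[:2]).T)-p[2]
        so=least_squares(f,[*c,.03],args=(o,),loss='soft_l1',f_scale=.001).x; si=least_squares(f,[*c,.0145],args=(i,),loss='soft_l1',f_scale=.001).x
        c=(so[:2]+si[:2])/2
    return so,si
E
python3 - <<'E'
from h import *
L=np.load('w5.npz')['L']; so,si=hubfit(L); print(so,si)
# bar edges, near hub
q=L[(abs(L[:,2]+.016)<.004)]
for b in np.arange(0,.022,.004):
    k=(q[:,0]>b)&(q[:,0]<b+.004)&(abs(q[:,1])<.019); print(b,np.percentile(q[k][:,1],[1,99]),k.sum())
E
```

```text
[ 0.0514578  -0.0018044   0.02970198] [ 0.05185143 -0.0018219   0.01470652]
0.0 [-0.01645622  0.0121363 ] 525
0.004 [-0.01649269  0.0121539 ] 531
0.008 [-0.01863373  0.01835977] 709
0.012 [-0.01697798  0.01252119] 564
0.016 [-0.01674596  0.01233412] 578
0.02 [-0.01664091  0.01279494] 594
```

```bash
cat >> h.py <<'E'
def place(h,bt=(.0516,-.0018,-.001),phi=np.radians(180.4),n=(.0105,.0067,-1.)):
    za=np.array(n)/np.linalg.norm(n); xa=np.array([np.cos(phi),np.sin(phi),0]); xa-=za*(xa@za); xa/=np.linalg.norm(xa); A=np.c_[xa,np.cross(za,xa),za]
    r=R.from_matrix(np.c_[xS,yS,nS]@A.T); return seat+(.015+h)*nS-r.apply(bt), r
E
python3 - <<'E'
from h import *
p1,r1=place(.06); print(p1,r1.as_matrix().round(3).tolist()); d,w=go(p1,r1)
p0,r0,_=pose()
print('yaw-first mids:')
for (pp,ya) in (([.49,-.07,.32],-10),([.50,.10,.33],40)): go(pp,down(np.radians(ya)))
E
```

```text
[0.48114323 0.26826916 0.21514128] [[-0.854, 0.117, 0.506], [0.09, 0.993, -0.079], [-0.512, -0.022, -0.859]]
xyz [ 0.2346 -0.4324  0.0556] w [ -37.19  -14.08 -139.45] rows 16.9
yaw-first mids:
xyz [ 0.0744 -0.1343 -0.0491] w [  0.44  -0.3  -50.08] rows 5.8
xyz [ 0.1679 -0.2766 -0.059 ] w [ 5.8000e-01 -9.0000e-02 -1.0008e+02] rows 11.7
```

```bash
python3 -m pendant '[{"x":0.005,"y":-0.01,"z":-0.02,"wx":0,"wy":0,"wz":-6,"jaw":1},{"x":0.015,"y":-0.03,"z":-0.045,"wx":0,"wy":0,"wz":-14,"jaw":1},{"x":0.03,"y":-0.055,"z":-0.055,"wx":0,"wy":0,"wz":-22,"jaw":1},{"x":0.05,"y":-0.085,"z":-0.055,"wx":0,"wy":0,"wz":-30,"jaw":1},{"x":0.068,"y":-0.12,"z":-0.055,"wx":0,"wy":0,"wz":-38,"jaw":1},{"x":0.085,"y":-0.15,"z":-0.055,"wx":0,"wy":0,"wz":-46,"jaw":1},{"x":0.105,"y":-0.18,"z":-0.055,"wx":0,"wy":0,"wz":-54,"jaw":1},{"x":0.12,"y":-0.205,"z":-0.055,"wx":0,"wy":0,"wz":-62,"jaw":1}]'
python3 - <<'E'
from h import *
p,r,s=pose(); print(p,s['gripper_width'],np.round(s['joint_positions'],2))
p1,r1=place(.09); print(p1); go([.49,.2,.33],down(np.radians(70))); go(p1,r1)
E
```

```text
t: 12.65
tool_pos: [0.4927, 0.0177, 0.3201]
tcp_rot: [0.692, 0.722, 0.003, 0.0]
ft_force: [-0.0, -0.2, -5.2]
gripper_width: 0.0291
[0.49271863 0.01771701 0.32007999] 0.029104981456873937 [-1.36  0.02  1.25  1.94 -0.03  1.19 -0.06]
[0.46570568 0.27086109 0.24073354]
xyz [ 0.1823  0.0051 -0.0093] w [ 3.200e-01 -2.000e-02 -6.757e+01] rows 7.9
xyz [ 0.2538 -0.0166  0.0801] w [-20.38 -26.34 -79.16] rows 10.0
```

```bash
python3 -m pendant '[{"x":0.02,"y":-0.001,"z":0,"wx":-1.5,"wy":-2,"wz":-7,"jaw":1},{"x":0.05,"y":-0.003,"z":0,"wx":-4,"wy":-5,"wz":-14.5,"jaw":1},{"x":0.08,"y":-0.005,"z":0,"wx":-6,"wy":-8,"wz":-22,"jaw":1},{"x":0.11,"y":-0.007,"z":0.01,"wx":-8,"wy":-10.5,"wz":-30,"jaw":1},{"x":0.14,"y":-0.009,"z":0.02,"wx":-10,"wy":-13,"wz":-38,"jaw":1},{"x":0.17,"y":-0.011,"z":0.03,"wx":-12,"wy":-15.5,"wz":-46,"jaw":1},{"x":0.2,"y":-0.013,"z":0.045,"wx":-14,"wy":-18,"wz":-54,"jaw":1},{"x":0.23,"y":-0.015,"z":0.06,"wx":-16,"wy":-20.5,"wz":-62,"jaw":1}]'
python3 - <<'E'
from h import *
p,r,s=pose(); print(p,s['gripper_width'],np.round(s['joint_positions'],2))
go(*place(.06))
E
```

```text
t: 13.45
tool_pos: [0.4701, 0.2459, 0.2597]
tcp_rot: [0.209, 0.954, -0.021, 0.215]
ft_force: [0.3, -0.2, -4.5]
gripper_width: 0.0288
[0.47006038 0.24593697 0.25971612] 0.02881803974534127 [-1.68  0.02  0.85  2.14  0.51  0.87 -0.01]
xyz [0.0183 0.0227 0.0419] w [ -4.52  -5.7  -17.32] rows 2.2
```

```bash
python3 -m pendant '[{"x":0.007,"y":0.009,"z":0.015,"wx":-1.8,"wy":-2.3,"wz":-6.9,"jaw":1},{"x":0.015,"y":0.018,"z":0.03,"wx":-3.6,"wy":-4.6,"wz":-13.8,"jaw":1},{"x":0.0183,"y":0.0227,"z":0.0419,"wx":-4.5,"wy":-5.7,"wz":-17.3,"jaw":1},{"x":0.0183,"y":0.0227,"z":0.0419,"wx":-4.5,"wy":-5.7,"wz":-17.3,"jaw":1},{"x":0.0183,"y":0.0227,"z":0.0419,"wx":-4.5,"wy":-5.7,"wz":-17.3,"jaw":1},{"x":0.0183,"y":0.0227,"z":0.0419,"wx":-4.5,"wy":-5.7,"wz":-17.3,"jaw":1},{"x":0.0183,"y":0.0227,"z":0.0419,"wx":-4.5,"wy":-5.7,"wz":-17.3,"jaw":1},{"x":0.0183,"y":0.0227,"z":0.0419,"wx":-4.5,"wy":-5.7,"wz":-17.3,"jaw":1}]'
python3 - <<'E'
from h import *
p,r,s=pose(); print(p,s['gripper_width'],np.round(s['joint_positions'],2)); go(*place(.06))
c,L,i=inhand(); save('w6.png',c['color']); np.savez('w6',L=L,P=pts(c),M=c['M'],p=p,r=r.as_quat())
so,si=hubfit(L); t,f,n,z=inhand_fit(L); print('hub',so,si,'fit',t,n,z)
T=r.inv().apply(np.array([topS])-p); print('top expected in tool',T, 'px',proj(c,topS))
E
```

```text
t: 14.25
tool_pos: [0.482, 0.2675, 0.2162]
tcp_rot: [0.057, 0.962, -0.026, 0.264]
ft_force: [0.1, -1.1, -6.2]
gripper_width: 0.0283
[0.48201881 0.26747981 0.21618675] 0.02829151558621025 [-1.68  0.11  0.83  2.23  0.65  0.64  0.1 ]
xyz [0.0014 0.0007 0.0004] w [-0.12 -0.05 -0.39] rows 0.0
hub [0.05090283 0.00067339 0.02969489] [0.05128406 0.00063896 0.01464674] fit [ 1.02324390e-02 -8.07650554e-05  3.14764316e+00] [ 0.00540744  0.0037818  -0.99997823] -0.019672853944066974
top expected in tool [[ 0.05250908 -0.00162988  0.03744255]] px [314.35705581 141.85361981]
```

View pics/w6.png

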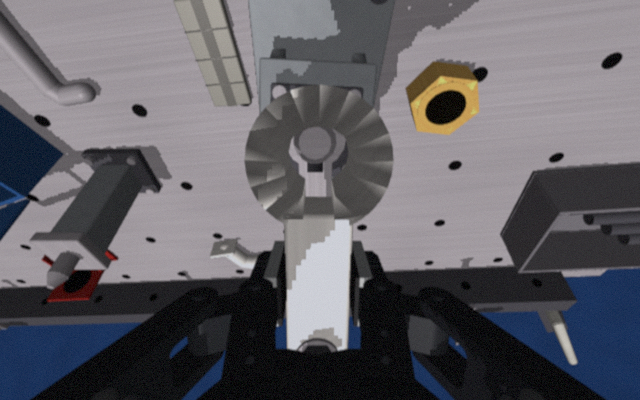

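```bash
cat >> h.py <<'E'
def toolpts(c):
    H=np.array(c['hand_eye']); v,u=np.mgrid[:400,:640]; d=c['depth']
    P=np.stack([(u-c['cx'])/c['fx']*d,(v-c['cy'])/c['fy']*d,d],-1)@H[:3,:3].T+H[:3,3]; P[d==0]=np.nan; return P.reshape(-1,3)
def check():
    c=cam('wrist'); T=toolpts(c)
    L=T[(abs(T[:,1])<.036)&(T[:,0]>-.03)&(T[:,0]<.1)&(abs(T[:,2]+.018)<.03)]
    so,si=hubfit(L); t,f,n,z=inhand_fit(L); print('hub',so.round(4),si.round(4),'phi',np.degrees(t[2]).round(2),'n',n.round(4),'z',z.round(4))
    return c,T,so,si,t,n,z
E
python3 - <<'E'
from h import *
for _ in range(2):
    c,T,so,si,t,n,z=check(); b=(so[:2]+si[:2])/2
    near=T[(np.hypot(T[:,0]-b[0],T[:,1]-b[1])<.016)]
    q=near[(near[:,2]>.03)&(near[:,2]<.046)]; zm=np.percentile(q[:,2],5)
    print(len(q),np.histogram(near[:,2],bins=np.arange(.02,.12,.004))[0])
    q=near[(near[:,2]<zm+.004)&(near[:,2]>.025)]; mu=q.mean(0); nn=np.linalg.svd(q-mu)[2][2]; nn*=-np.sign(nn[2]); print('top',mu,'ext',np.ptp(q,axis=0),nn, 'off',mu[:2]-b)
    # key/tongue side: tongue plane seen
    sh=T[(abs(T[:,0]-b[0])<.06)&(abs(T[:,1]-b[1])<.02)&(abs(T[:,2]-mu[2]-.037)<.006)]; print(len(sh),np.median(sh,0), np.ptp(sh[:,1]))
E
```

```text
hub [0.051  0.0006 0.0297] [0.0514 0.0006 0.0146] phi 180.57 n [ 0.0055  0.0035 -1.    ] z -0.0196
1355 [  0   0   0  35 967 244 116   0   0   0   0   0   0 110   2   0   0   0
   0   0   0   0   0   0]
top [ 0.0520699  -0.00149049  0.03746734] ext [0.02053293 0.02168618 0.00553702] [-2.79990672e-04  1.06362462e-02 -9.99943394e-01] off [ 0.00091403 -0.00210121]
1233 [0.02680104 0.00194574 0.0740377 ] 0.03903181129171956
hub [0.051  0.0006 0.0297] [0.0514 0.0006 0.0146] phi 180.44 n [ 0.0059  0.004  -1.    ] z -0.0196
1367 [  0   0   0  28 982 241 121   0   0   0   0   0   0 109   0   0   0   0
   0   0   0   0   0   0]
top [ 0.05197984 -0.001452    0.03741921] ext [0.02001199 0.02165484 0.00500814] [-0.00846509  0.00823024 -0.9999303 ] off [ 0.00080461 -0.00207056]
1223 [0.02681623 0.00194373 0.07392628] 0.03975177640887391
```

```bash
python3 -m pendant '[{"x":0.001,"y":-0.0019,"z":0.005,"wx":0,"wy":0,"wz":0,"jaw":1},{"x":0.001,"y":-0.0019,"z":0.01,"wx":0,"wy":0,"wz":0,"jaw":1},{"x":0.001,"y":-0.002,"z":0.014,"wx":0,"wy":0,"wz":0,"jaw":1},{"x":0.001,"y":-0.002,"z":0.018,"wx":0,"wy":0,"wz":0,"jaw":1},{"x":0.0008,"y":-0.002,"z":0.022,"wx":0,"wy":0,"wz":0,"jaw":1},{"x":0.0008,"y":-0.0021,"z":0.025,"wx":0,"wy":0,"wz":0,"jaw":1},{"x":0.0008,"y":-0.0021,"z":0.025,"wx":0,"wy":0,"wz":0,"jaw":1},{"x":0.0008,"y":-0.0021,"z":0.025,"wx":0,"wy":0,"wz":0,"jaw":1}]'
python3 - <<'E'
from h import *
c,T,so,si,t,n,z=check(); b=(so[:2]+si[:2])/2
near=T[(np.hypot(T[:,0]-b[0],T[:,1]-b[1])<.0145)&(T[:,2]>.0)&(T[:,2]<.05)]
zm=np.percentile(near[:,2],5); q=near[near[:,2]<zm+.003]; mu=(q.max(0)+q.min(0))/2; print('top',q.mean(0),mu,np.ptp(q,axis=0),'off',mu[:2]-b, q.mean(0)[:2]-b)
save('w7.png',c['color'][80:280,200:440].repeat(3,0).repeat(3,1))
p,r,s=pose(); go(*place(.035))
E
```

```text
t: 15.2
tool_pos: [0.4936, 0.2633, 0.1939]
tcp_rot: [0.057, 0.962, -0.027, 0.264]
ft_force: [0.9, 0.2, -5.8]
gripper_width: 0.0286
hub [0.051  0.0006 0.0297] [0.0514 0.0006 0.0146] phi 180.37 n [ 0.0056  0.0032 -1.    ] z -0.0196
top [0.0514138  0.00096204 0.01186435] [0.04990556 0.00071125 0.00717388] [0.02353566 0.02861231 0.01346914] off [-0.00128071  0.00010119] [0.00022753 0.00035197]
xyz [-0.0001  0.0028  0.0001] w [-0.16 -0.04 -0.31] rows 0.1
```

View pics/w7.png

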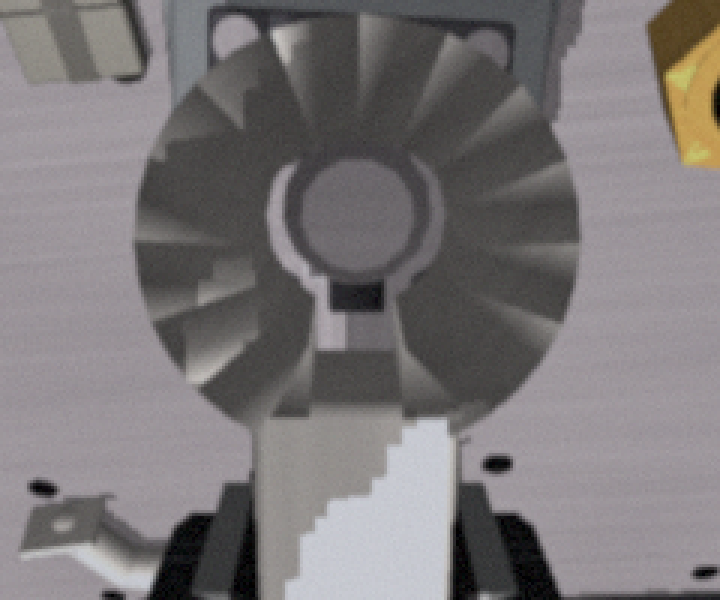

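```bash
python3 -m pendant '[{"x":0,"y":0,"z":0.003,"wx":0,"wy":0,"wz":0,"jaw":1},{"x":0,"y":0,"z":0.006,"wx":0,"wy":0,"wz":0,"jaw":1},{"x":0,"y":-0.0001,"z":0.009,"wx":0,"wy":0,"wz":0,"jaw":1},{"x":-0.0001,"y":-0.0001,"z":0.012,"wx":0,"wy":0,"wz":0,"jaw":1},{"x":-0.0001,"y":-0.0001,"z":0.015,"wx":0,"wy":0,"wz":0,"jaw":1},{"x":-0.0002,"y":-0.0001,"z":0.018,"wx":0,"wy":0,"wz":0,"jaw":1},{"x":-0.0002,"y":-0.0001,"z":0.02,"wx":0,"wy":0,"wz":0,"jaw":1},{"x":-0.0002,"y":-0.0001,"z":0.02,"wx":0,"wy":0,"wz":0,"jaw":1}]'
python3 - <<'E'
from h import *
p,r,s=pose(); print(r.inv().apply(s['ft_force']),s['torque']); go(*place(.015))
c,T,so,si,t,n,z=check(); b=(so[:2]+si[:2])/2
near=T[(np.hypot(T[:,0]-b[0],T[:,1]-b[1])<.0145)&(T[:,2]<.05)]; q=near[np.hypot(*(near[:,:2]-b).T)<.009]; print('top z',np.median(q[:,2]))
E
```

```text
t: 16.05
tool_pos: [0.5039, 0.2614, 0.1766]
tcp_rot: [0.057, 0.962, -0.027, 0.264]
ft_force: [0.2, 0.2, -5.6]
gripper_width: 0.0291
[2.69235274 0.35464106 4.93499076] [ 0.1589402   1.06813819 -0.01724227]
xyz [-0.0002  0.003  -0.0002] w [-0.18 -0.05 -0.31] rows 0.1
hub [0.051  0.0006 0.0297] [0.0514 0.0006 0.0146] phi 180.59 n [ 0.0056  0.0035 -1.    ] z -0.0196
top z -0.008311865912934424
```

```bash
python3 -m pendant '[{"x":0,"y":0,"z":0.003,"wx":0,"wy":0,"wz":0,"jaw":1},{"x":0,"y":0,"z":0.006,"wx":0,"wy":0,"wz":0,"jaw":1},{"x":-0.0001,"y":-0.0001,"z":0.009,"wx":0,"wy":0,"wz":0,"jaw":1},{"x":-0.0001,"y":-0.0001,"z":0.0115,"wx":0,"wy":0,"wz":0,"jaw":1},{"x":-0.0001,"y":-0.0001,"z":0.0135,"wx":0,"wy":0,"wz":0,"jaw":1},{"x":-0.0002,"y":-0.0001,"z":0.0155,"wx":0,"wy":0,"wz":0,"jaw":1},{"x":-0.0002,"y":-0.0001,"z":0.017,"wx":0,"wy":0,"wz":0,"jaw":1},{"x":-0.0002,"y":-0.0001,"z":0.0175,"wx":0,"wy":0,"wz":0,"jaw":1}]'
python3 - <<'E'
from h import *
p,r,s=pose(); print(r.inv().apply(s['ft_force']),s['torque'])
c,T,so,si,t,n,z=check(); b=(so[:2]+si[:2])/2
q=T[np.hypot(*(T[:,:2]-b).T)<.009]; print('top z',np.nanmedian(q[:,2]))
E
```

```text
t: 16.9
tool_pos: [0.5129, 0.26, 0.1617]
tcp_rot: [0.057, 0.962, -0.027, 0.264]
ft_force: [-0.1, 0.6, -6.2]
gripper_width: 0.0283
[3.33031843 0.73488388 5.17280577] [ 0.16939341  1.1121769  -0.0555157 ]
hub [0.051  0.0006 0.0297] [0.0507 0.0009 0.0124] phi 180.65 n [ 0.0055  0.0035 -1.    ] z -0.0196
top z -0.02571537524561171
```

```bash
python3 -m pendant '[{"x":0,"y":0,"z":0.0008,"wx":0,"wy":0,"wz":0,"jaw":1},{"x":0,"y":0,"z":0.0015,"wx":0,"wy":0,"wz":0,"jaw":1},{"x":0,"y":0,"z":0.0015,"wx":0,"wy":0,"wz":0,"jaw":1},{"x":0,"y":0,"z":0.0015,"wx":0,"wy":0,"wz":0,"jaw":1},{"x":0,"y":0,"z":0.0015,"wx":0,"wy":0,"wz":0,"jaw":0.5},{"x":0,"y":0,"z":0.0015,"wx":0,"wy":0,"wz":0,"jaw":0.3},{"x":0,"y":0,"z":0.0015,"wx":0,"wy":0,"wz":0,"jaw":0.2},{"x":0,"y":0,"z":0.0015,"wx":0,"wy":0,"wz":0,"jaw":0.2}]'
python3 - <<'E'
from h import *
p,r,s=pose(); print(r.inv().apply(s['ft_force']),s['gripper_width'])
c,T,so,si,t,n,z=check(); b=so[:2]
q=T[np.hypot(*(T[:,:2]-b).T)<.009]; print('top z',np.nanmedian(q[:,2]))
E
```

```text
t: 17.75
tool_pos: [0.5137, 0.2601, 0.1607]
tcp_rot: [0.057, 0.962, -0.027, 0.264]
ft_force: [0.1, -0.8, -0.0]
gripper_width: 0.0685
[-0.11568103 -0.74945665  0.08952879] 0.0685129527046556
hub [0.0515 0.0007 0.0297] [0.0508 0.0007 0.0133] phi 180.57 n [ 0.0099  0.0065 -0.9999] z -0.02
top z -0.027046268561109886
```

```bash
python3 -m pendant '[{"x":0,"y":0,"z":-0.01,"wx":0,"wy":0,"wz":0,"jaw":0.2},{"x":0,"y":0,"z":-0.025,"wx":0,"wy":0,"wz":0,"jaw":0.2},{"x":0,"y":0,"z":-0.045,"wx":0,"wy":0,"wz":0,"jaw":0.2},{"x":0,"y":0,"z":-0.065,"wx":0,"wy":0,"wz":0,"jaw":0.2},{"x":0,"y":0,"z":-0.085,"wx":0,"wy":0,"wz":0,"jaw":0.2},{"x":0,"y":0,"z":-0.1,"wx":0,"wy":0,"wz":0,"jaw":0.2},{"x":0,"y":0,"z":-0.1,"wx":0,"wy":0,"wz":0,"jaw":0.2},{"x":0,"y":0,"z":-0.1,"wx":0,"wy":0,"wz":0,"jaw":0.2}]'
python3 - <<'E'
from h import *
p,r,s=pose(); print(p,s['ft_force'])
c=cam('wrist'); save('w8.png',c['color']); P=pts(c).reshape(-1,3); d=P-seat; h=d@nS; x=d@xS; y=d@yS
m=(np.hypot(x,y)<.0085); print('spindle end h',np.nanmedian(h[m]))
k=(np.hypot(x,y)<.028)&(np.hypot(x,y)>.016)&(abs(h-.03)<.012); print('hub top h',np.median(h[k]))
q=np.c_[x,y,h][(abs(h-.03)<.005)&(x>-.035)&(x<.115)&(abs(y)<.035)]
mu=q.mean(0); n=np.linalg.svd(q-mu,full_matrices=False)[2][2]; print('normal',n); t,f=fitarm(q[:,:2],[.04,0,0]); print('mid in seat frame',t,f,'bore',t[:2]-.04*np.array([np.cos(t[2]),np.sin(t[2])]))
c=cam('side'); P=pts(c)
for dd in arm.trace('jaw_a',c)[:3]: print('jaw',dd['score'],np.nanmedian(P[dd['pixels']],0).round(3))
print(proj(c,hinge))
E
```

```text
t: 18.6
tool_pos: [0.4629, 0.2684, 0.2466]
tcp_rot: [0.057, 0.963, -0.026, 0.264]
ft_force: [-0.7, 0.3, -0.6]
gripper_width: 0.0683
[0.46285989 0.26839288 0.24656389] [-0.72419383  0.31356411 -0.58158357]
spindle end h 0.03709494287440636
hub top h 0.03009658421194358
normal [7.82149673e-04 2.97629932e-03 9.99995265e-01]
mid in seat frame [ 0.03905755 -0.00085285 -0.01043461] 0.04058847145278963 bore [-0.00094027 -0.00043547]
jaw 0.75 [ 0.457 -0.129  0.031]
jaw 0.55 [ 0.56  -0.324  0.036]
[386.20410908 243.74643438]
```

View pics/w8.png

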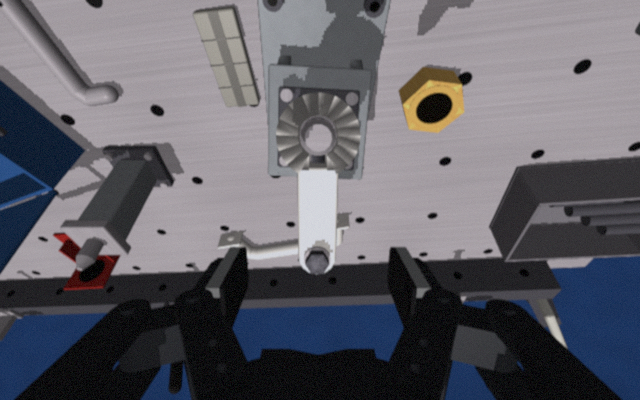

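The arm is seated and released: the hub's top is 30.1 mm above the shoulder and the bore is within 1 mm of the spindle's axis. The lid still stands open and both jaws are in the box, so I am handing the job in.

Run:
```python
from h import *
c=cam('top');P=pts(c);q=P.reshape(-1,3);d=q-hinge; m=(abs(d@uy)<.13)&(abs(d@ux)<.06)&(q[:,2]>.1); print('lid top z',np.percentile(q[m][:,2],98),'lid/bar ux',np.percentile(d[m]@ux,[5,50,95]))
for t in('hitch_pin','grab_handle','lamp_bracket','backing_tab','brass_nut'):
    for k in arm.trace(t,c)[:1]: print(t,np.nanmedian(P[k['pixels']],0).round(3))
print(arm.job_done())
```

```text
lid top z 0.27220914481375974 lid/bar ux [0.00404172 0.00891658 0.05256268]
hitch_pin [ 0.432 -0.008  0.018]
grab_handle [0.794 0.178 0.022]
lamp_bracket [ 0.778 -0.204  0.007]
backing_tab [0.46  0.17  0.009]
brass_nut [0.526 0.384 0.03 ]
the job is handed in; nothing more can be done
None
```

The swing arm is on the grey clamp's leaning spindle, keyway over the key, fully home and released. I handed the job in at about 19 s. I opened the lid by its bar to about 1.6 rad, lifted the arm out of the box, and turned it to the key before sliding it on.

**Arm:** In the last wrist picture, the hub's top is 30.1 mm above the shoulder. The spindle end stands 7 mm proud, as it should. The bore is within about 1 mm of the spindle's axis. The arm's direction is off by about 0.01 rad and the axes agree within about 0.003 rad. The gripper is clear and reads no force.

**Lid and jaws:** The lid stands just past upright, its top edge at about 0.27 m. Both jaws are in the box.

**Bystanders:** The networks' median positions in the top view match those at the start to within about 7 mm. I take this as measuring scatter, as nothing near them was touched.

**What did not go cleanly:**
- While opening the lid, my first arc was a few millimetres too tight and the wrist felt about 43 N. I corrected the hinge position partway, and the force dropped to about 11 N.
- When the fingers closed on the arm in the box, the wrist briefly read about 50 N upwards. This cleared on lifting.

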